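# Build a rinse-basket tower and hang it on the dip rig

### The job

Build the rinse tower on the foot in the assembly stand: put on all the baskets there are, one on the other in any order, each seated fully down and locked with a quarter turn clockwise (seen from above), then lock the handle cap on top in the same way. Then lift the whole tower out by its handle, hang it by the handle window on the hook of the dip rig, over the drip tray, and leave it hanging still. Do not topple or push away the bottles and glassware.

Things in the scene. Friction and masses are not known exactly. Their poses are not given: they have to be found in the camera images.
- basket1_mid (a point): a white round slotted rinse basket, loose on the bench, like the others (three or all four are there). Point on its axis 27 mm above its underside, z up. Barrel 60 mm in diameter, 40 mm tall; on it an open neck 36 mm wide, 13.6 mm tall (53.6 mm in all), about 80 g. At the top of the neck two tabs, 16 mm wide, stick out 6 mm on its own +x and -x sides
- basket2_mid (a point): a white round slotted rinse basket, loose on the bench, like the others (three or all four are there). Point on its axis 27 mm above its underside, z up. Hidden inside its skirt (the lower 15 mm of the barrel, open below) are two inward lugs, on its own +x and -x sides; every section has lugs and tabs on its own x axis
- basket3_mid (a point): a white round slotted rinse basket, loose on the bench, like the others (three or all four are there). Point on its axis 27 mm above its underside, z up. A section goes down over the neck below with its x axis across (90 degrees, +-30, from) the lower one's, either way round, 1.5 mm of play; put on wrongly it rests on the tabs, 9 mm high
- basket4_mid (a point): a white round slotted rinse basket, loose on the bench, like the others (three or all four are there). Point on its axis 27 mm above its underside, z up. Seated, a section is turned 90 degrees clockwise from above until its x axis is parallel to the lower one's; stops stand 3 degrees beyond. A locked basket adds 40 mm to the tower (lifted, each joint opens 1.5 mm)
- cap_grip (a point): handle cap, loose: white round cap 60 mm wide, 24 mm tall, lugs inside its skirt on its own +x and -x; on it an upright steel plate 10 mm thick (x), 46 mm wide (y), with an open window (32 mm wide, 30 mm tall) below and a solid part 44 mm tall above. 98 mm in all, 130 g. Point: centre of the solid part, 76 mm above the underside, z up. Grip it across the 10 mm
- cap_eye (a point): middle of the upper edge of the window in the handle plate, 54 mm above the cap's underside. This edge rests on the hook's arm, which passes through the window along the cap's x: when hanging it up, fingertips must stay above this edge
- cap_base (a point): centre of the cap's underside (lower edge of its skirt), axes as cap_grip; it joins the section below as the baskets do
- foot_top (a point): foot of the tower, a loose steel plate 60 x 60 mm, 14 mm thick, 120 g, standing in the nest of the stand, which keeps it from turning (it only lifts out). Point: centre of the plate's upper face, on which the first basket's skirt rests; above it the same neck with tabs on its own +x and -x
- stand: assembly stand, fixed: grey plate 120 x 120 mm, 8 mm thick, with four low walls (18 mm above the bench) round a square nest for the foot. Origin: centre of its underside
- hook (a point): hook of the dip rig, fixed: round level steel arm 10 mm thick, from the column (100 mm off on the +x side) along its own -x, its end turned up 10 mm at 22 to 35 mm on the -x side. Point: on top of the arm, 285 mm above the bench, where the window edge should rest; z up. Below it a drip tray 170 x 150 mm, 20 mm high
- amber_bottle: bystander, loose: amber bottle, 60 mm wide, 130 mm tall. Origin at the centre of its underside
- reagent_bottle: bystander, loose: clear reagent bottle, 56 mm wide, 115 mm tall. Origin at the centre of its underside
- weigh_pot: bystander, loose: small stoppered glass weighing pot, 38 mm wide, 46 mm tall. Origin at the centre of its underside
- flask: bystander, loose: conical glass flask, 80 mm wide, 118 mm tall. Origin at the centre of its underside
- sample_jar: bystander, loose: white sample jar with a screw lid, 60 mm wide, 75 mm tall. Origin at the centre of its underside
Things that resemble listed ones, but are neither listed nor needed, are in the scene too. Leave any green or pink look-alike of the part that bears basket4_mid alone.

How it is judged:
By the outcome, as a careful person would: the job done as asked, in the order asked, and still so for the second after the job is handed in, with the robot touching nothing.
Of basket1, basket2, basket3, basket4 only 3 to 4 are there at a start; the rules pass over those that are not, and their reading is None.
At some moment in a run one of basket1, basket2, basket3, basket4, cap may be knocked a few centimetres aside while the robot is not near it.
It also fails if it takes over 210 s, if anything falls off the work surface, if the arm or the gripper's body presses on something with over 40 N, if the wrist force passes 120 N, or if a joint passes its speed limit or range.

### The arm

A 6-joint arm with a two-finger parallel gripper is mounted at the origin on the work surface. World frame = base frame: x ahead of the robot, y to its left, z up, the work surface at z = 0. Lengths are in m, angles in rad, forces in N, time in s.
With the tool pointing down it reaches from about 0.35 to 0.975 m from the base axis. Payload 4.9 kg.
Tool frame: the origin (TCP) lies midway between the tips of the shut fingers; the grasp point (between the pads) lies 19 mm behind it; z points along the fingers, y is the line along which they close (so a half turn about z gives the same grasp; the last joint's range is limited). The gripper opens to 85 mm and grips with 20 to 120 N. Pads are 22 mm wide; open, the fingers measure 114 mm over their backs; the gripper's body (76 mm by 85 mm) begins 54 mm behind the grasp point. The pads swing forward as they close: fully open they stand 13 mm farther back than shut.
Start: joints at [1.217, 0.053, 1.613, -0, 1.476, -0.119], TCP at [0.145, 0.608, 0.231] pointing down, gripper open.
Joint ranges: [-3.01, 3.01], [-1.01, 2.22], [0.06, 2.58], [-1.02, 4.17], [0.09, 2.62], [-3.14, 3.14]. Speed limits (rad/s): [2.57, 2.57, 3.14, 3.14, 3.14, 3.14].

### API

Orientations are given as a rotation vector (axis times angle).
In Python, from station import ctrl, optics, job gives the robot as it stands.
- The arm moves only by the shell command python3 -m jog 'ROWS' [OPENING] [FORCE]. ROWS is JSON, a list of rows, each a list of 2 entries, a list of its own where there are three numbers: the shift along the tool's x, y, z in m, then the turn, a rotation vector about the tool's x, y, z in rad. A call has 1 to 5 rows; each row is the pose to reach, as a shift and turn from the pose commanded when the call began, along the tool's axes at that moment; what a row does not reach only later rows make up. A row lasts 1/10 s, in which the tool goes at most 50 mm and 8.59 degrees, less where a joint would pass 70% of its speed; a pose out of reach is approached as far as the arm can. A call with a gripper value outside its range is refused whole. OPENING is the opening, from 0 (shut) to 1 (fully open), set as the call begins (- or left out, the last holds). The fingers move at their own pace and stop on an object; FORCE is the grip in N (left out, the last holds). Time passes only in rows, so rows that repeat a pose let the fingers close. It gives the time, the measured TCP pose, the force, the opening and the grip force at its end, in the units of the state.
- ctrl.get_obs(): the state, without advancing time (a new reading comes with each control period).
- optics.get_image(name): name is "side" or "top"; returns a dict with "image" (420x560x3 uint8, blue, green, red), "fx", "fy", "cx", "cy" (pixels), "D" ([k1, k2, p1, p2, k3] as OpenCV has them; the pictures are not rectified), "rvec" (rotation vector, rad) and "tvec" (3), from world to camera coordinates, as OpenCV has them. Camera axes: x right, y down, z forward; pixel columns grow to the right and rows downward; lengths in m; the calibration is good to about 2 mm. A picture is of the moment at which its call begins. There is no depth.
- job.finish_job(): hands the job in; it is judged then, once.
The state is a dict: "t": time; "q": joint angles; "dq": joint speeds; "effort": joint torques, N m; "tool_pos": TCP position; "tool_rot": TCP orientation; "contact_force": force on the tool from outside, world axes, zero at the start; "wrist_torque": the same for the moment, N m; "opening": finger opening in m; "grip_force": force on a finger pad.
Only numpy, scipy, OpenCV 4.12 (cv2) and the standard library are available. Lean on these libraries where they do the work, as an engineer would, in place of code of your own. Each camera call takes 0.05 s, during which the arm holds its last target. There are 200 camera calls.

## Working session

There is one attempt and no reset: what is moved stays moved. The work goes in short steps, Python scripts to look and compute and a shell command to move; the robot and the scene stay as the last step left them, time stands still between calls to the robot, and variables do not carry over. Pictures are saved under pics/ and viewed, at most 14 in all, crops included, and the job is handed in when it is done.

```bash
ls; mkdir -p pics
python3 - <<'E'
from station import ctrl, optics
import cv2,numpy as np
for n in("top","side"):
    d=optics.get_image(n); cv2.imwrite(f"pics/{n}0.png",d["image"]); np.save(f"pics/{n}0.npy",d["image"])
    R=cv2.Rodrigues(np.array(d["rvec"]))[0]; print(n,d["fx"],d["cx"],d["cy"],d["D"],"C",(-R.T@np.array(d["tvec"]).ravel()).round(3),R[2].round(2))
print(ctrl.get_obs())
E
```

```text
pics
top 455.4483684336987 285.4960420185516 207.90003882726091 [-0.09343665  0.          0.          0.          0.        ] C [ 0.254 -0.1    1.647] [ 0.19  0.02 -0.98]
side 401.058676165528 281.89243039864743 212.79900810215173 [-0.01299579  0.          0.          0.          0.        ] C [ 0.459 -0.971  0.809] [ 0.06  0.82 -0.57]
{'t': 0.1, 'q': array([ 1.21698584e+00,  5.33147615e-02,  1.61414130e+00, -2.38874378e-05,
        1.47601248e+00, -1.19033056e-01]), 'dq': array([-0.00121339, -0.0019163 , -0.00180542,  0.0006769 , -0.00167634,
       -0.00043832]), 'effort': array([-2.28295567e-04, -3.94900739e+01, -3.71365142e+01, -9.89764908e-05,
        3.94923060e-03, -2.23304272e-05]), 'tool_pos': array([0.14522194, 0.60731736, 0.23018033]), 'tool_rot': array([-3.67888647e-01, -3.11955747e+00,  2.87303831e-03]), 'contact_force': array([-0.2629386 , -0.1127251 ,  0.35753385]), 'wrist_torque': array([ 0.02231981,  0.01240131, -0.01075477]), 'grip_force': 0.0, 'opening': 0.08547246077999153}
```

View pics/top0.png

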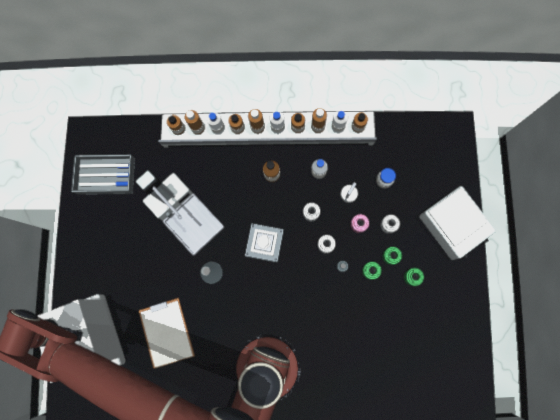

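View pics/side0.png

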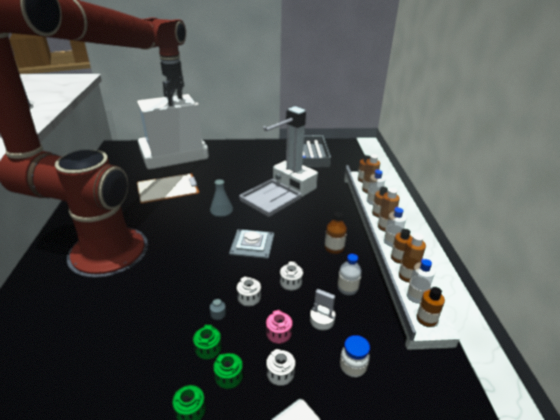

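The top view (up is +x, left is +y) shows:
- White baskets at (312,211), (326,243) and (390,223), with the cap at (349,192).
- The pink look-alike at (360,223) and the green ones at (372,270), (393,255) and (415,277). I leave these alone.
- The stand at (264,242) and the dip rig near (185,210).

In the side view the white baskets are at (249,290), (291,275) and (281,366), and the cap is at (322,310).

There are three white baskets and no fourth. Next I'll confirm this in an enlarged crop.

```bash
cat > h.py <<'E'
import cv2,numpy as np
from station import ctrl,optics
from scipy.spatial.transform import Rotation as Ro
def cam(n):
    d=optics.get_image(n); d["K"]=np.array([[d["fx"],0,d["cx"]],[0,d["fy"],d["cy"]],[0,0,1]]); d["Dd"]=np.array(d["D"],float)
    d["R"]=cv2.Rodrigues(np.array(d["rvec"],float))[0]; d["C"]=-d["R"].T@np.array(d["tvec"],float).ravel(); return d
def ray(d,uv):
    p=cv2.undistortPoints(np.array(uv,float).reshape(-1,1,2),d["K"],d["Dd"]).reshape(-1,2)
    return np.c_[p,np.ones(len(p))]@d["R"]
def plane(d,uv,z):
    r=ray(d,uv); return d["C"]+r*((z-d["C"][2])/r[:,2])[:,None]
def proj(d,P): return cv2.projectPoints(np.array(P,float).reshape(-1,3),np.array(d["rvec"],float),np.array(d["tvec"],float),d["K"],d["Dd"])[0].reshape(-1,2)
def crop(d,x0,y0,w,h,s,f): cv2.imwrite(f,cv2.resize(d["image"][y0:y0+h,x0:x0+w],None,fx=s,fy=s,interpolation=cv2.INTER_CUBIC))
def white(d,lo=150,sat=40):
    i=d["image"].astype(int); return ((i.min(2)>lo)&(i.max(2)-i.min(2)<sat)).astype(np.uint8)
def blobs(d,box,lo=150,amin=30):
    m=white(d,lo); x0,y0,x1,y1=box; k=np.zeros_like(m); k[y0:y1,x0:x1]=m[y0:y1,x0:x1]
    n,l,s,c=cv2.connectedComponentsWithStats(k)
    return [(c[i].round(1),s[i].tolist()) for i in range(1,n) if s[i][4]>=amin]
E
python3 - <<'E'
from h import *
d=cam("top"); crop(d,230,150,200,145,4,"pics/tc.png")
for b in blobs(d,(235,180,410,270)): print(b, plane(d,[b[0]],0.045)[0].round(3))
s=cam("side"); crop(s,190,220,200,150,4,"pics/sc.png")
for b in blobs(s,(190,220,370,390)): print("s",b, plane(s,[b[0]],0.027)[0].round(3))
E
```

```text
(array([349.3, 192.3]), [341, 183, 17, 19, 210]) [ 0.615 -0.298  0.045]
(array([311.4, 211. ]), [304, 203, 16, 17, 175]) [ 0.548 -0.16   0.045]
(array([390.4, 223.1]), [382, 215, 18, 17, 183]) [ 0.502 -0.441  0.045]
(array([263.9, 242.4]), [246, 225, 37, 35, 940]) [0.437 0.009 0.045]
(array([326.2, 243.2]), [318, 235, 17, 17, 183]) [ 0.432 -0.211  0.045]
s (array([251.6, 239.7]), [235, 230, 34, 20, 524]) [ 0.443 -0.001  0.027]
s (array([291. , 271.7]), [280, 262, 23, 19, 272]) [ 0.553 -0.148  0.027]
s (array([350.2, 270.7]), [342, 266, 17, 11, 149]) [ 0.721 -0.152  0.027]
s (array([248.1, 286.9]), [237, 277, 24, 19, 297]) [ 0.433 -0.202  0.027]
s (array([325. , 293.5]), [317, 290, 17, 8, 52]) [ 0.637 -0.235  0.027]
s (array([321.3, 315.5]), [311, 305, 23, 20, 288]) [ 0.616 -0.309  0.027]
s (array([280.3, 362.9]), [267, 349, 28, 27, 473]) [ 0.506 -0.438  0.027]
s (array([353.8, 360.9]), [343, 351, 25, 15, 121]) [ 0.67  -0.441  0.027]
```

View pics/tc.png

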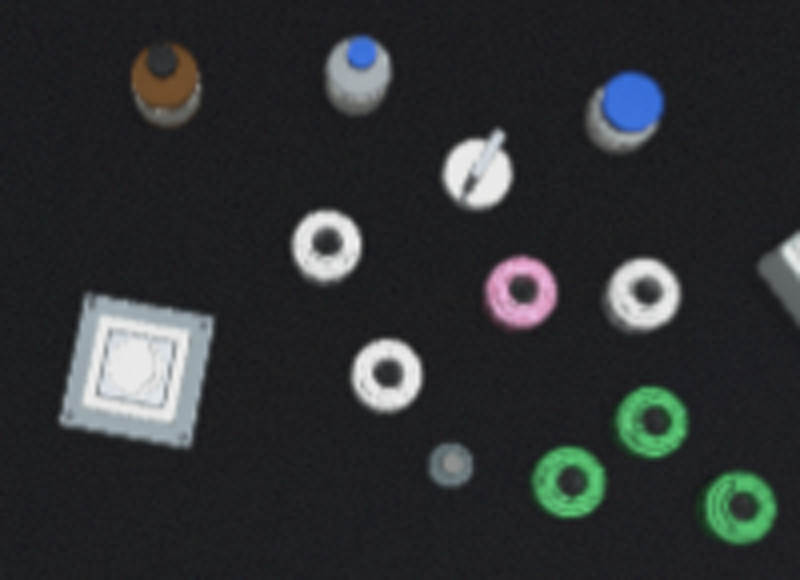

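View pics/sc.png

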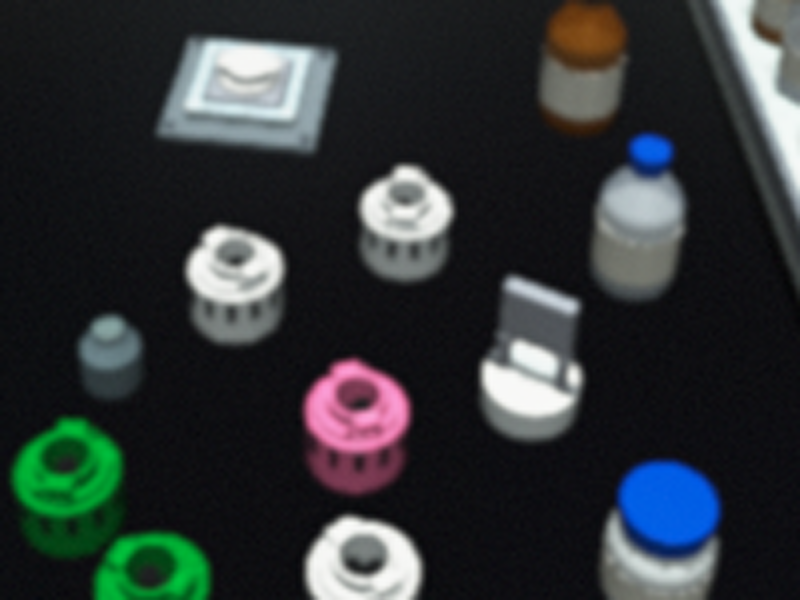

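The crops confirm three white baskets, a white cap with an upright plate, and a foot in the nest. Each basket has a tab at its upper edge in the side crop, at (215,235), (407,172) and (350,520). To get the yaws I'll make one contrast-stretched montage.

```bash
cat > mont.py <<'E'
from h import *
def tile(d,c,lo,hi,r=20,s=6.5):
    x,y=map(int,c); i=cv2.resize(d["image"][y-r:y+r,x-r:x+r],None,fx=s,fy=s,interpolation=cv2.INTER_CUBIC).astype(float)
    return np.clip((i-lo)/(hi-lo)*255,0,255).astype(np.uint8)
E
python3 - <<'E'
from mont import *
d=cam("top");s=cam("side")
print("satmax",d["image"][235:252,318:335].max(), s["image"][277:296,237:261].max())
T=[(326,243),(311,211),(390,223),(264,242),(349,192)]; S=[(248,287),(291,272),(280,363),(252,240),(322,308)]
def row(d,c): return np.hstack([tile(d,p,120,245,20,4) for p in c])
cv2.imwrite("pics/m.png",np.vstack([row(d,T),row(s,S)]))
E
```

```text
satmax 232 246
```

View pics/m.png

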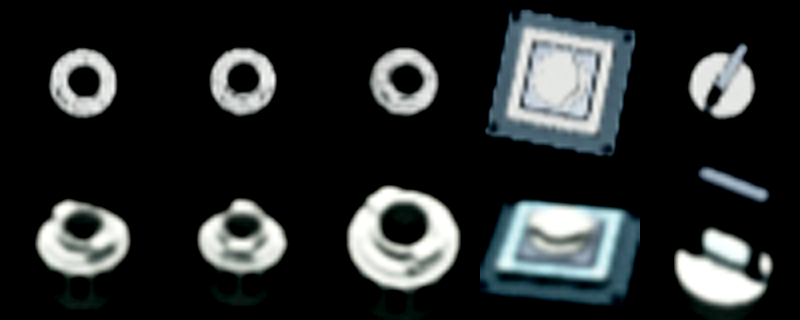

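Run:
```python
from mont import *
d=cam("top");s=cam("side")
T=dict(A=(326.2,243.2),B=(311.4,211),C=(390.4,223.1))
tabs=dict(A=[(244.25,278.75),(253.75,289.5)],B=[(291,262.75),(291,275.2)],C=[(276.25,350.5),(284.5,370)],F=[(244,234.2),(259.5,235.7)])
for k,v in tabs.items():
    p=plane(s,v,0.05 if k!="F" else 0.033)
    e=p[0]-p[1]; print(k,p[:,:2].round(3).tolist(),"len",np.hypot(*e[:2]).round(3),"yaw",np.degrees(np.arctan2(e[1],e[0])).round(1),"mid",p.mean(0).round(3))
# top ring: centre triangulated with side hole centre
pairs=dict(A=((326.8,243),(227.9+85/4,267+65/4)),)
# hole centres in top view: dark hole inside ring
g=d["image"].astype(int).min(2)
for k,c in T.items():
    x,y=map(int,c); w=(g[y-8:y+9,x-8:x+9]>120).astype(np.uint8)
    cn,h=cv2.findContours(w,cv2.RETR_CCOMP,cv2.CHAIN_APPROX_NONE)
    for q,hh in zip(cn,h[0]):
        if cv2.contourArea(q)>10:
            m=q.reshape(-1,2).mean(0)+[x-8,y-8]; print(k,"hole" if hh[3]>=0 else "outer",m.round(1),plane(d,[m],0.04 if hh[3]<0 else .0536)[0].round(4))
# stand outer corners in top: contour
i=d["image"]; m=(g>70).astype(np.uint8); k=np.zeros_like(m); k[215:272,235:295]=m[215:272,235:295]
q=max(cv2.findContours(k,cv2.RETR_EXTERNAL,cv2.CHAIN_APPROX_NONE)[0],key=cv2.contourArea)
b=cv2.boxPoints(cv2.minAreaRect(q)); P=plane(d,b,0.008); print("stand",P.round(4),P.mean(0).round(4),np.linalg.norm(np.diff(P,axis=0),axis=1))
e=P[1]-P[0]; print("edge yaw",np.degrees(np.arctan2(e[1],e[0])))
m=(g>150).astype(np.uint8); k=np.zeros_like(m); k[215:272,235:295]=m[215:272,235:295]
q=max(cv2.findContours(k,cv2.RETR_EXTERNAL,cv2.CHAIN_APPROX_NONE)[0],key=cv2.contourArea)
b=cv2.boxPoints(cv2.minAreaRect(q)); P=plane(d,b,0.018); print("walls",P.mean(0).round(4),np.linalg.norm(np.diff(P,axis=0),axis=1))
# cap: plate top edge ends in top view & side view
pt=plane(d,[(329+ (742-640)/4,172+47/4),(329+(710-640)/4,172+104/4)],0.098); e=pt[0]-pt[1]; print("cap top plate T",pt.round(3),np.degrees(np.arctan2(e[1],e[0])))
ps=plane(s,[(302+(703-640)/4,288+(171-160)/4),(302+(767-640)/4,288+(194-160)/4)],0.098); e=ps[1]-ps[0]; print("cap S",ps.round(3),np.degrees(np.arctan2(e[1],e[0])),np.linalg.norm(e))
m,_=[(c,st) for c,st in blobs(d,(335,178,365,208))][0];
```

```text
A [[0.424, -0.194], [0.449, -0.235]] len 0.047 yaw 121.8 mid [ 0.436 -0.215  0.05 ]
B [[0.554, -0.137], [0.549, -0.186]] len 0.05 yaw 85.3 mid [ 0.551 -0.161  0.05 ]
C [[0.497, -0.422], [0.512, -0.471]] len 0.051 yaw 106.9 mid [ 0.505 -0.447  0.05 ]
F [[0.42, 0.019], [0.468, 0.01]] len 0.049 yaw 169.0 mid [0.444 0.015 0.033]
A outer [326.4 243.4] [ 0.432  -0.2115  0.04  ]
A hole [326.5 243. ] [ 0.4319 -0.211   0.0536]
B outer [311.1 211. ] [ 0.549  -0.1594  0.04  ]
B hole [311.4 210.1] [ 0.5497 -0.1598  0.0536]
C outer [390.4 223. ] [ 0.5026 -0.442   0.04  ]
C hole [391.2 222.3] [ 0.5029 -0.4422  0.0536]
stand [[ 0.3925  0.0826  0.008 ]
 [ 0.5137  0.0611  0.008 ]
 [ 0.4901 -0.0588  0.008 ]
 [ 0.3697 -0.0358  0.008 ]] [0.4415 0.0123 0.008 ] [0.12315198 0.12215245 0.12257865]
edge yaw -10.084423394882405
walls [0.4402 0.0118 0.018 ] [0.11283239 0.11643789 0.11232805]
cap top plate T [[ 0.634 -0.31   0.098]
 [ 0.583 -0.281  0.098]] -30.281790046192942
cap S [[ 0.604 -0.292  0.098]
 [ 0.64  -0.313  0.098]] -29.66436154693824 0.041142234592353236
```

All measured spans fit the sizes given: tabs 47–51 mm (48 expected), stand 122 mm (120 expected), basket holes and rims in agreement.

| Part | x, y (m) | Yaw (deg) |
|---|---|---|
| Basket A | 0.432, -0.211 | 122 |
| Basket B | 0.549, -0.160 | 85 |
| Basket C | 0.503, -0.442 | 107 |
| Foot | 0.441, 0.012 | -11 |
| Cap | about 0.62, -0.30 | x axis 60 |

The stack order is A, B, C, cap.

```bash
cat > plan.py <<'E'
# python3 plan.py x y z phi(deg, yaw of tool x) : shift+turn from present pose, tool straight down
import sys; from h import *
x,y,z,phi=map(float,sys.argv[1:5]); o=ctrl.get_obs()
R=Ro.from_rotvec(o["tool_rot"]); p=np.radians(phi)
Rt=Ro.from_matrix(np.array([[np.cos(p),np.sin(p),0],[np.sin(p),-np.cos(p),0],[0,0,-1]]))
X=R.as_matrix()[:,0]
print("shift",R.inv().apply(np.array([x,y,z])-o["tool_pos"]).round(4),"turn",(R.inv()*Rt).as_rotvec().round(3),"| pos",o["tool_pos"].round(4),"phi",np.degrees(np.arctan2(X[1],X[0])).round(1),"q6",o["q"][5].round(2),"op",round(o["opening"],4),"F",np.round(o["contact_force"],1),"t",round(o["t"],1))
E
python3 plan.py 0.432 -0.211 0.15 180
```

```text
shift [-0.4692 -0.7296  0.0813] turn [-0.    -0.    -0.235] | pos [0.1454 0.6077 0.2311] phi 166.5 q6 -0.12 op 0.0854 F [0.3 0.1 0. ] t 0.4
```

```bash
for i in 1; do python3 -m jog '[[[-0.033,-0.038,0],[0,0,0]],[[-0.066,-0.077,0],[0,0,0]],[[-0.099,-0.115,0],[0,0,0]],[[-0.132,-0.154,0],[0,0,0]],[[-0.165,-0.192,0],[0,0,0]]]' 1 >/dev/null; python3 -m jog '[[[-0.033,-0.038,0],[0,0,0]],[[-0.066,-0.077,0],[0,0,0]],[[-0.099,-0.115,0],[0,0,0]],[[-0.132,-0.154,0],[0,0,0]],[[-0.165,-0.192,0],[0,0,0]]]'; done; python3 plan.py 0.432 -0.211 0.15 180
```

```text
t: 1.4
tool_pos: [0.3746, 0.1614, 0.2317]
tool_rot: [0.367, 3.118, 0.001]
contact_force: [0.9, 1.0, 0.7]
opening: 0.085
grip_force: 0.0
shift [-0.1422 -0.3489  0.0817] turn [ 0.001  0.002 -0.235] | pos [0.3746 0.1614 0.2317] phi 166.6 q6 -1.11 op 0.085 F [0.9 1.  0.7] t 1.4
```

```bash
python3 -m jog '[[[-0.018,-0.044,0.01],[0,0,-0.05]],[[-0.036,-0.087,0.02],[0,0,-0.1]],[[-0.054,-0.131,0.03],[0,0,-0.15]],[[-0.071,-0.174,0.04],[0,0,-0.2]],[[-0.088,-0.215,0.05],[0,0,-0.235]]]'  >/dev/null; python3 plan.py 0.432 -0.211 0.15 180
```

```text
shift [-0.0222 -0.1425  0.0315] turn [-0.     0.002  0.001] | pos [ 0.4096 -0.0685  0.1814] phi -179.9 q6 -1.92 op 0.0853 F [ 0.9  0.3 -0.1] t 1.9
```

```bash
python3 -m jog '[[[-0.0065,-0.045,0.01],[0,0,0]],[[-0.014,-0.09,0.02],[0,0,0]],[[-0.0222,-0.1425,0.03],[0,0,0]],[[-0.0222,-0.1425,0.04],[0,0,0]],[[-0.0222,-0.1425,0.08],[0,0,0]]]'  >/dev/null; python3 plan.py 0.432 -0.211 0.006 180
python3 - <<'E'
from mont import *
d=cam("top");s=cam("side")
cv2.imwrite("pics/a1.png",np.hstack([tile(d,(326,243),0,255,30,6),tile(s,(248,275),0,255,30,6)]))
for b in blobs(s,(190,250,320,390)): print("s",b)
E
```

```text
shift [0.0038 0.0021 0.0991] turn [-0.005  0.008 -0.003] | pos [ 0.435  -0.2126  0.1051] phi 179.8 q6 -2.18 op 0.085 F [ 0.6 -0.6  0. ] t 2.4
s (array([291. , 271.7]), [280, 262, 23, 19, 268])
s (array([315.7, 315.2]), [311, 305, 9, 19, 105])
s (array([280.3, 362.9]), [267, 349, 28, 27, 472])
```

View pics/a1.png

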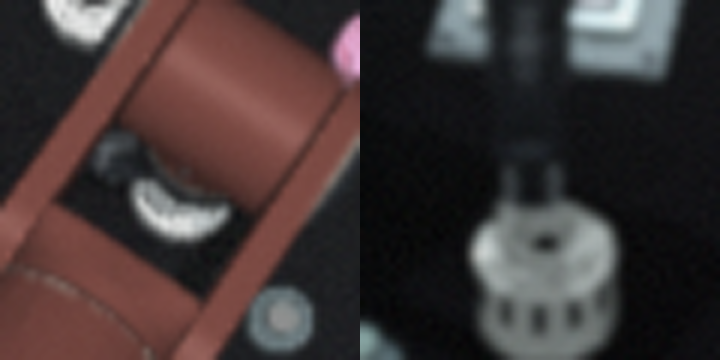

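The gripper is centred over basket A in the side view, with its finger at (535,180) and the ring centre at (545,240). Descend and grip.

```bash
python3 plan.py 0.432 -0.211 0.006 180; python3 -m jog '[[[0.001,0.001,0.03],[0,0,0]],[[0.001,0.001,0.06],[0,0,0]],[[0.001,0.001,0.08],[0,0,0]],[[0.001,0.001,0.092],[0,0,0]],[[0.001,0.001,0.0975],[0,0,0]]]' >/dev/null; python3 plan.py 0.432 -0.211 0.006 180;  python3 -m jog '[[[0,0,0],[0,0,0]],[[0,0,0],[0,0,0]],[[0,0,0],[0,0,0]],[[0,0,0],[0,0,0]],[[0,0,0],[0,0,0]]]' 0.3 50; python3 -m jog '[[[0,0,0],[0,0,0]],[[0,0,0],[0,0,0]],[[0,0,-0.01],[0,0,0]],[[0,0,-0.02],[0,0,0]],[[0,0,-0.04],[0,0,0]]]'; python3 plan.py 0.432 -0.211 0.2 137
```

```text
shift [-0.0044 -0.0049  0.09  ] turn [ 0.006 -0.009 -0.001] | pos [ 0.4284 -0.2067  0.0961] phi 180.0 q6 -2.18 op 0.0854 F [-0.5  0.9 -1. ] t 2.5
shift [-0.0011 -0.0037 -0.0023] turn [ 0.    -0.001  0.001] | pos [ 0.4309 -0.2073  0.0037] phi -179.9 q6 -2.18 op 0.0854 F [ 0.6 -0.7  0.9] t 3.0
t: 3.5
tool_pos: [0.4323, -0.2087, 0.0056]
tool_rot: [-0.0, 3.139, -0.003]
contact_force: [-0.5, 0.4, 6.0]
opening: 0.0586
grip_force: 53.8
t: 4.0
tool_pos: [0.4296, -0.207, 0.0433]
tool_rot: [0.0, -3.139, -0.003]
contact_force: [-0.0, -0.5, -1.3]
opening: 0.0587
grip_force: 53.8
shift [-0.002  -0.0037 -0.1567] turn [ 0.001 -0.003  0.751] | pos [ 0.4296 -0.207   0.0433] phi -180.0 q6 -2.18 op 0.0587 F [-0.  -0.5 -1.3] t 4.0
```

```bash
python3 -m jog '[[[-0.001,0.01,-0.04],[0,0,0.14]],[[-0.003,0.05,-0.06],[0,0,0.28]],[[-0.005,0.09,-0.07],[0,0,0.42]],[[-0.007,0.13,-0.07],[0,0,0.56]],[[-0.009,0.17,-0.07],[0,0,0.7]]]' >/dev/null; python3 plan.py 0.4405 0.012 0.09 137
```

```text
shift [0.0326 0.0397 0.0252] turn [0.001 0.002 0.054] | pos [ 0.44   -0.0393  0.1152] phi 140.1 q6 -1.13 op 0.0586 F [-0.4  0.4 -0.4] t 4.5
```

```bash
python3 -m jog '[[[0.016,0.02,0.012],[0,0,0.05]],[[0.0326,0.0397,0.025],[0,0,0.054]],[[0.0326,0.0397,0.025],[0,0,0.054]],[[0.0326,0.0397,0.025],[0,0,0.054]],[[0.0326,0.0397,0.025],[0,0,0.054]]]' >/dev/null; python3 plan.py 0.4405 0.012 0.09 137
python3 - <<'E'
from mont import *
d=cam("top");s=cam("side")
q=proj(s,[[.4405,.012,.10]])[0]; w=proj(d,[[.4405,.012,.10]])[0]; print(q,w,ctrl.get_obs()["tool_pos"])
cv2.imwrite("pics/a2.png",np.hstack([tile(d,w,60,240,30,6),tile(s,q,60,250,30,6)]))
E
```

```text
shift [ 0.0013  0.0015 -0.0003] turn [0.    0.001 0.006] | pos [0.4405 0.01   0.0897] phi 137.3 q6 -0.97 op 0.0586 F [ 0.3  0.2 -1.1] t 5.0
[250.12805575 218.06436048] [262.03962764 239.45111939] [0.44053014 0.00983992 0.0896384 ]
```

View pics/a2.png

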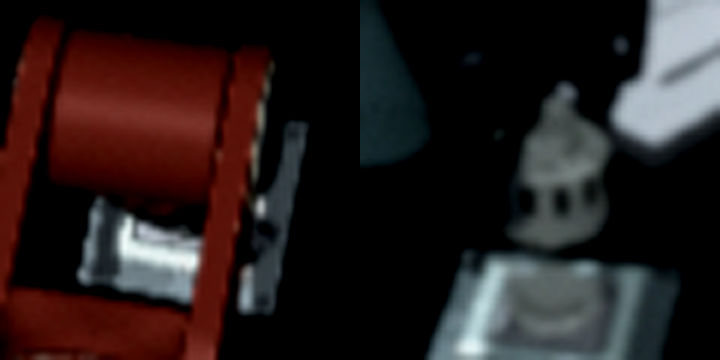

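The side crop shows basket A at x≈558 above the foot neck at x≈555, which is about 1 mm off. Lower it and watch the force.

```bash
python3 -m jog '[[[0.001,0.0015,0.01],[0,0,0]],[[0.001,0.0015,0.02],[0,0,0]],[[0.001,0.0015,0.03],[0,0,0]],[[0.001,0.0015,0.036],[0,0,0]],[[0.001,0.0015,0.042],[0,0,0]]]'|egrep 'pos|force'; python3 -m jog '[[[0,0,0.004],[0,0,0]],[[0,0,0.008],[0,0,0]],[[0,0,0.012],[0,0,0]],[[0,0,0.012],[0,0,0]],[[0,0,0.012],[0,0,0]]]'|egrep 'pos|force'; python3 plan.py 0.4405 0.012 0.0276 137
```

```text
tool_pos: [0.4398, 0.0125, 0.0457]
contact_force: [0.2, -0.2, -0.2]
grip_force: 54.0
tool_pos: [0.4403, 0.0125, 0.0349]
contact_force: [0.2, 0.4, -1.3]
grip_force: 54.0
shift [-0.0005 -0.0003  0.0073] turn [0.    0.    0.006] | pos [0.4403 0.0125 0.0349] phi 137.4 q6 -0.97 op 0.0588 F [ 0.2  0.4 -1.3] t 6.1
```

```bash
python3 -m jog '[[[0,0,0.003],[0,0,0]],[[0,0,0.005],[0,0,0]],[[0,0,0.0065],[0,0,0]],[[0,0,0.0075],[0,0,0]],[[0,0,0.0085],[0,0,0]]]'|egrep 'pos|force'; python3 plan.py 0.4405 0.012 0.0276 137
```

```text
tool_pos: [0.4402, 0.0126, 0.0276]
contact_force: [-9.3, 0.9, 16.6]
grip_force: 55.4
shift [-0.0006 -0.0002 -0.    ] turn [-0.001 -0.001  0.007] | pos [0.4402 0.0126 0.0276] phi 137.4 q6 -0.97 op 0.0589 F [-9.3  0.9 16.6] t 6.6
```

Fully seated at z=0.0276, right on prediction. Now a quarter turn clockwise, which is + about tool z.

```bash
python3 -m jog '[[[0.0005,-0.0005,-0.0005],[0,0,0]],[[0.0005,-0.0005,-0.0005],[0,0,0.12]],[[0.0005,-0.0005,-0.0005],[0,0,0.25]],[[0.0005,-0.0005,-0.0005],[0,0,0.38]],[[0.0005,-0.0005,-0.0005],[0,0,0.5]]]'|egrep 'pos|force'; python3 -m jog '[[[0,0,0],[0,0,0.13]],[[0,0,0],[0,0,0.26]],[[0,0,0],[0,0,0.39]],[[0,0,0],[0,0,0.49]],[[0,0,0],[0,0,0.55]]]'|egrep 'pos|force';python3 -c "
from h import *;print(ctrl.get_obs()['wrist_torque'])"; python3 plan.py 0.4405 0.012 0.0276 47
```

```text
tool_pos: [0.4405, 0.0121, 0.0277]
contact_force: [-0.2, -0.7, 2.7]
grip_force: 54.3
tool_pos: [0.4405, 0.0121, 0.0277]
contact_force: [-0.1, -0.8, 2.4]
grip_force: 54.3
[-0.20950512  0.04928543  0.0451679 ]
shift [-0.0001 -0.      0.0001] turn [ 0.002 -0.     0.524] | pos [0.4405 0.0121 0.0277] phi 77.0 q6 0.09 op 0.0589 F [-0.1 -0.8  2.4] t 7.6
```

```bash
T(){ python3 -c "
from h import *;o=ctrl.get_obs();print('tz',o['wrist_torque'].round(2),o['contact_force'].round(1))"; }; python3 -m jog '[[[0,0,0],[0,0,0.1]],[[0,0,0],[0,0,0.2]],[[0,0,0],[0,0,0.3]],[[0,0,0],[0,0,0.36]],[[0,0,0],[0,0,0.4]]]' >/dev/null; T; python3 -m jog '[[[0,0,0],[0,0,0.04]],[[0,0,0],[0,0,0.08]],[[0,0,0],[0,0,0.1]],[[0,0,0],[0,0,0.12]],[[0,0,0],[0,0,0.12]]]' >/dev/null; T;python3 -m jog '[[[0,0,0],[0,0,0.02]],[[0,0,0],[0,0,0.03]],[[0,0,0],[0,0,0.04]],[[0,0,0],[0,0,0.05]],[[0,0,0],[0,0,0.05]]]' >/dev/null; T; python3 plan.py 0.4405 0.012 0.0276 47
```

```text
tz [-0.08 -0.03 -0.02] [ 0.7 -1.1  2.4]
tz [-0.13 -0.35 -0.04] [ 3.7 -0.6  3.5]
tz [-0.08 -0.57  0.09] [ 3.8 -0.3  5.3]
shift [-0.0005  0.      0.0001] turn [ 0.002 -0.002 -0.043] | pos [0.4408 0.0124 0.0277] phi 44.5 q6 0.65 op 0.0588 F [ 3.8 -0.3  5.3] t 9.1
```

```bash
cat > T.py <<'E'
from h import *
o=ctrl.get_obs();print('tq',o['wrist_torque'].round(2),o['contact_force'].round(1),'z',o['tool_pos'][2].round(4))
E
for k in 1 2 3; do python3 -m jog '[[[0,0,0],[0,0,0.02]],[[0,0,0],[0,0,0.03]],[[0,0,0],[0,0,0.04]],[[0,0,0],[0,0,0.05]],[[0,0,0],[0,0,0.05]]]' >/dev/null; python3 T.py; done; python3 plan.py 0.4405 0.012 0.0276 47
```

```text
tq [-0.12 -0.6   0.06] [ 4.3 -0.8  5.1] z 0.0277
tq [-0.1  -0.69  0.04] [ 4.9 -1.3  4.9] z 0.0277
tq [-0.16 -0.73  0.04] [ 4.9 -1.2  4.2] z 0.0278
shift [-0.0005 -0.0001  0.0002] turn [ 0.003 -0.002 -0.193] | pos [0.441  0.0122 0.0278] phi 35.9 q6 0.8 op 0.0588 F [ 4.9 -1.2  4.2] t 10.6
```

```bash
for k in 1 2 3; do python3 -m jog '[[[0,0,0],[0,0,0.02]],[[0,0,0],[0,0,0.03]],[[0,0,0],[0,0,0.04]],[[0,0,0],[0,0,0.05]],[[0,0,0],[0,0,0.06]]]' >/dev/null; python3 T.py; done; python3 plan.py 0.4405 0.012 0.0276 47
python3 - <<'E'
from mont import *
s=cam("side")
cv2.imwrite("pics/a3.png",np.hstack([tile(s,(250,232),100,250,25,12),]))
E
```

```text
tq [-0.48 -0.6   0.28] [ 4.6 -3.6  6. ] z 0.0277
tq [-0.28 -1.    0.97] [ 5.9 -2.3  3.3] z 0.0278
tq [-0.1  -1.03  2.04] [ 6.8 -1.8  2.7] z 0.0278
shift [-0.0008 -0.0004  0.0002] turn [ 0.005 -0.002 -0.367] | pos [0.4414 0.012  0.0278] phi 26.0 q6 0.98 op 0.059 F [ 6.8 -1.8  2.7] t 12.1
```

View pics/a3.png

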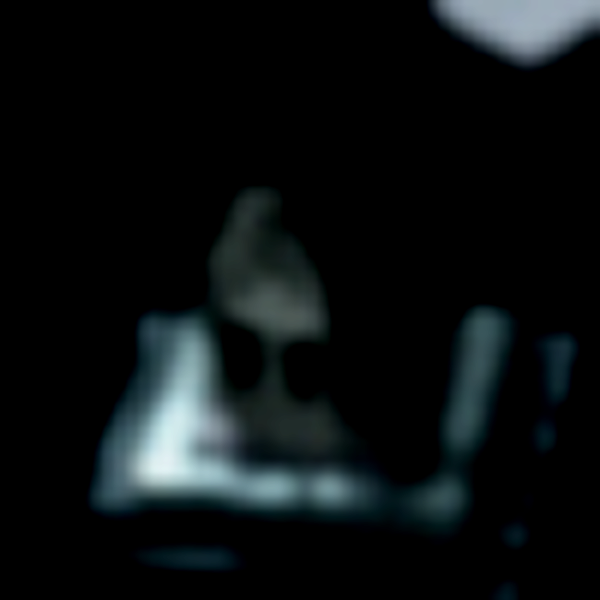

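The stop is clearly felt: torque climbs to 2 N m about 11° after the nominal angle, which is the yaw error in my estimate. The picture shows only the basket in the stand with the finger in front. Ease back off the stop.

```bash
for k in 1 2 3; do python3 -m jog '[[[0,0,0],[0,0,-0.02]],[[0,0,0],[0,0,-0.03]],[[0,0,0],[0,0,-0.03]]]' >/dev/null; python3 T.py; done; python3 plan.py 0.4405 0.012 0.0276 47
```

```text
tq [-0.21 -1.03  1.07] [ 6.9 -1.1  3.8] z 0.0278
tq [-0.32 -0.9   0.67] [ 6.6 -1.   4. ] z 0.0278
tq [-0.4  -0.85  0.24] [ 5.7 -2.8  4.5] z 0.0277
shift [-0.0005 -0.0005  0.0001] turn [ 0.004 -0.002 -0.282] | pos [0.4412 0.0119 0.0277] phi 30.8 q6 0.89 op 0.0587 F [ 5.7 -2.8  4.5] t 13.1
```

```bash
python3 -m jog '[[[0,0,0],[0,0,-0.03]],[[0,0,0],[0,0,-0.06]],[[0,0,0],[0,0,-0.07]]]' >/dev/null; python3 T.py; python3 -m jog '[[[0,0,0],[0,0,0]],[[0,0,0],[0,0,0]],[[0,0,0],[0,0,0]],[[0,0,0],[0,0,0]],[[0,0,-0.01],[0,0,0]]]' 1; python3 T.py;python3 -m jog '[[[0,0,-0.03],[0,0,0]],[[0,0,-0.07],[0,0,0]],[[0,0,-0.11],[0,0,0]],[[0,0,-0.15],[0,0,0]],[[0,0,-0.18],[0,0,0]]]' >/dev/null; python3 plan.py 0.549 -0.16 0.15 180
```

```text
tq [ 0.15 -0.33 -0.05] [3.6 1.  7.7] z 0.0276
t: 13.85
tool_pos: [0.4376, 0.0128, 0.0353]
tool_rot: [-2.996, -0.939, 0.007]
contact_force: [0.2, 0.1, 0.8]
opening: 0.0855
grip_force: 0.0
tq [-0.02 -0.01  0.02] [0.2 0.1 0.8] z 0.0353
shift [-0.0092  0.2036  0.0711] turn [ 5.000e-03  2.000e-03 -2.534e+00] | pos [0.44   0.0124 0.2206] phi 34.8 q6 0.82 op 0.0854 F [ 0.6  0.8 -0.5] t 14.3
```

```bash
python3 -m jog '[[[-0.002,0.04,0],[0,0,-0.14]],[[-0.004,0.08,0],[0,0,-0.28]],[[-0.006,0.12,0],[0,0,-0.42]],[[-0.008,0.16,0.01],[0,0,-0.56]],[[-0.009,0.203,0.03],[0,0,-0.7]]]' >/dev/null; python3 plan.py 0.549 -0.16 0.11 90
cat > look.py <<'E'
from mont import *
d=cam("top");s=cam("side")
print("top",[(b[0].tolist(),b[1][4]) for b in blobs(d,(235,180,410,270))])
print("side",[(b[0].tolist(),b[1][4]) for b in blobs(s,(190,215,335,390))])
E
python3 look.py
python3 - <<'E'
from mont import *
d=cam("top");s=cam("side")
cv2.imwrite("pics/b1.png",np.hstack([tile(d,(263,241),110,245,20,10),tile(s,(251,232),120,250,20,10)]))
E
```

```text
shift [ 0.001  -0.0016  0.0795] turn [ 0.005  0.001 -0.258] | pos [ 0.5499 -0.1612  0.1895] phi 75.2 q6 -0.16 op 0.0856 F [ 0.3  0.1 -0.1] t 14.8
top [([349.3, 192.3], 210), ([316.0, 213.2], 33), ([381.1, 216.7], 182), ([257.8, 239.3], 458)]
side [([250.6, 228.8], 157), ([253.1, 242.5], 198), ([283.7, 273.5], 33), ([297.0, 273.9], 49), ([325.0, 293.6], 50), ([321.3, 315.5], 285), ([289.7, 349.5], 437)]
```

View pics/b1.png

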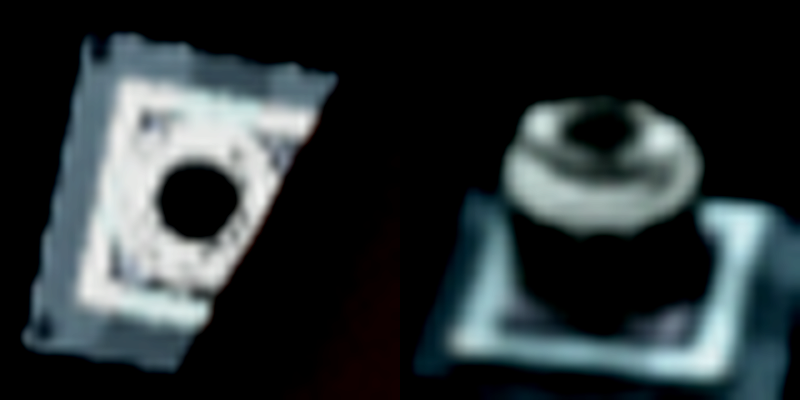

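Basket A sits fully down on the foot: the ring is concentric in the side tile at (600,130). Basket C was knocked aside and is now at top (381,217). B is still under the gripper, so I'll pick it now.

```bash
python3 -m jog '[[[0.0005,-0.001,0.02],[0,0,-0.13]],[[0.001,-0.0016,0.04],[0,0,-0.258]],[[0.001,-0.0016,0.06],[0,0,-0.258]],[[0.001,-0.0016,0.08],[0,0,-0.258]],[[0.001,-0.0016,0.1],[0,0,-0.258]]]' >/dev/null; python3 -m jog '[[[0,0,0],[0,0,0]],[[0,0,0],[0,0,0]]]' >/dev/null; python3 plan.py 0.549 -0.16 0.006 90
python3 - <<'E'
from mont import *
s=cam("side"); i=s["image"]
print([(b[0].tolist(),b[1]) for b in blobs(s,(270,250,312,290),120)])
E
```

```text
shift [-0.0027  0.002   0.0823] turn [ 0.001  0.    -0.005] | pos [ 0.5469 -0.1573  0.0883] phi 89.7 q6 -0.41 op 0.0855 F [0.4 0.8 1.1] t 15.8
[([291.4, 273.8], [281, 267, 21, 14, 184])]
```

```bash
python3 -m jog '[[[-0.001,0.001,0.03],[0,0,0]],[[-0.001,0.001,0.055],[0,0,0]],[[-0.001,0.001,0.07],[0,0,0]],[[-0.001,0.001,0.078],[0,0,0]],[[-0.001,0.001,0.082],[0,0,0]]]' >/dev/null; python3 -m jog '[[[0,0,0],[0,0,0]],[[0,0,0],[0,0,0]]]' >/dev/null; python3 plan.py 0.549 -0.16 0.006 90
```

```text
shift [-0.0007  0.0004  0.    ] turn [ 0.002  0.001 -0.005] | pos [ 0.5486 -0.1593  0.006 ] phi 89.7 q6 -0.41 op 0.0854 F [0.7 0.4 0.5] t 16.5
```

```bash
python3 -m jog '[[[0,0,0],[0,0,0]],[[0,0,0],[0,0,0]],[[0,0,0],[0,0,0]],[[0,0,0],[0,0,0]],[[0,0,0],[0,0,0]]]' 0.3 60 | egrep 'pos|open|grip'; python3 -m jog '[[[0,0,-0.01],[0,0,0]],[[0,0,-0.04],[0,0,0]],[[0,0,-0.08],[0,0,0]],[[0,0,-0.12],[0,0,0]],[[0,0,-0.14],[0,0,0.1]]]' | egrep 'open|grip'; python3 -m jog '[[[0.035,-0.02,0],[0,0,0]],[[0.07,-0.043,0],[0,0,0]],[[0.105,-0.065,0],[0,0,0]],[[0.14,-0.087,0],[0,0,0]],[[0.165,-0.103,0],[0,0,0]]]' >/dev/null; python3 -m jog '[[[0,0,0],[0,0,0]],[[0,0,0],[0,0,0]]]' >/dev/null;python3 plan.py 0.4405 0.0121 0.115 84
```

```text
tool_pos: [0.5488, -0.1594, 0.0061]
opening: 0.0586
grip_force: 64.5
opening: 0.0585
grip_force: 64.5
shift [-0.0064 -0.0212  0.0297] turn [0.    0.    0.001] | pos [0.4622 0.0162 0.1447] phi 84.0 q6 -0.02 op 0.0584 F [ 0.5 -0.5 -0.9] t 18.2
```

```bash
python3 -m jog '[[[-0.003,-0.01,0.01],[0,0,0]],[[-0.0064,-0.021,0.02],[0,0,0]],[[-0.0064,-0.021,0.0297],[0,0,0]],[[-0.0064,-0.021,0.0297],[0,0,0]],[[-0.0064,-0.021,0.0297],[0,0,0]]]' >/dev/null; python3 plan.py 0.4405 0.0121 0.068 84
python3 - <<'E'
from mont import *
s=cam("side"); print([(b[0].tolist(),b[1]) for b in blobs(s,(230,190,285,236),90)])
cv2.imwrite("pics/b2.png",tile(s,(251,220),60,250,25,10))
E
```

```text
shift [ 0.0006 -0.0012  0.0471] turn [-0.     0.    -0.001] | pos [0.4416 0.0113 0.1151] phi 83.9 q6 -0.04 op 0.0587 F [-0.7  0.1 -0.8] t 18.7
[([265.5, 193.0], [262, 190, 7, 8, 45]), ([275.6, 200.7], [265, 190, 20, 23, 298]), ([250.6, 216.2], [236, 195, 31, 41, 676])]
```

View pics/b2.png

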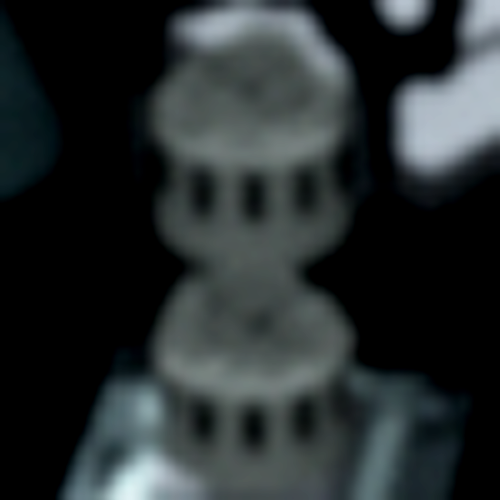

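Basket B (x≈253) is centred over A (x≈254). Lower it.

```bash
python3 -m jog '[[[0.0003,-0.0005,0.01],[0,0,0]],[[0.0003,-0.0005,0.02],[0,0,0]],[[0.0003,-0.0005,0.026],[0,0,0]],[[0.0003,-0.0005,0.03],[0,0,0]],[[0.0003,-0.0005,0.034],[0,0,0]]]' >/dev/null; python3 T.py;  python3 -m jog '[[[0,0,0.003],[0,0,0]],[[0,0,0.006],[0,0,0]],[[0,0,0.009],[0,0,0]],[[0,0,0.011],[0,0,0]],[[0,0,0.012],[0,0,0]]]'>/dev/null; python3 T.py; python3 plan.py 0.4405 0.0121 0.068 84
```

```text
tq [-0.03  0.05  0.  ] [-0.2  0.4 -1.3] z 0.0805
tq [ 0.15  0.2  -0.01] [-1.4  1.5 -0.1] z 0.0689
shift [-0.0002  0.      0.0009] turn [-0.    -0.    -0.001] | pos [0.4405 0.0123 0.0689] phi 84.0 q6 -0.04 op 0.0587 F [-1.4  1.5 -0.1] t 19.8
```

Nearly seated (0.0689). Push down the last millimetre, then turn.

```bash
python3 -m jog '[[[0,0,0.0005],[0,0,0]],[[0,0,0.001],[0,0,0]],[[0,0,0.0015],[0,0,0]],[[0,0,0.0015],[0,0,0]]]'>/dev/null; python3 T.py; for k in 1 2 3; do python3 -m jog '[[[0,0,0],[0,0,0.1]],[[0,0,0],[0,0,0.2]],[[0,0,0],[0,0,0.3]],[[0,0,0],[0,0,0.4]],[[0,0,0],[0,0,0.45]]]' >/dev/null; python3 T.py; done; for k in 1 2 3; do python3 -m jog '[[[0,0,0],[0,0,0.02]],[[0,0,0],[0,0,0.04]],[[0,0,0],[0,0,0.06]],[[0,0,0],[0,0,0.06]]]' >/dev/null; python3 T.py; done; python3 plan.py 0.4405 0.0121 0.068 84
```

```text
tq [0.22 0.6  0.04] [-3.2  1.3  4. ] z 0.0681
tq [-0.03  0.15  0.02] [-0.5 -0.3  1. ] z 0.0682
tq [-0.08  0.13  0.03] [-0.2 -0.7  1.8] z 0.0681
tq [-0.07  0.12  0.01] [-0.7 -0.4  1.7] z 0.0681
tq [-0.16 -0.   -0.03] [ 1.  -1.7  2.6] z 0.0681
tq [-0.1  -0.1  -0.04] [ 1.3 -0.5  4.9] z 0.0681
tq [-0.08 -0.15 -0.04] [ 1.8 -0.2  5.1] z 0.0681
shift [-0.0007  0.0001  0.0001] turn [ 1.000e-03 -1.000e-03 -1.531e+00] | pos [0.4412 0.0121 0.0681] phi -3.7 q6 1.49 op 0.0586 F [ 1.8 -0.2  5.1] t 22.9
```

```bash
for k in 1 2 3 4 5; do python3 -m jog '[[[0,0,0],[0,0,0.02]],[[0,0,0],[0,0,0.04]],[[0,0,0],[0,0,0.05]],[[0,0,0],[0,0,0.05]]]' >/dev/null; python3 T.py; done; python3 plan.py 0.4405 0.0121 0.068 84
```

```text
tq [-0.12 -0.16 -0.04] [ 2.  -0.9  5.3] z 0.0681
tq [-0.15 -0.21 -0.01] [2.4 0.6 5.4] z 0.0681
tq [-0.19 -0.15  0.06] [ 1.3 -1.4  5.5] z 0.0681
tq [-0.54 -0.21  0.31] [ 2.  -2.9  5.1] z 0.0681
tq [-0.78 -0.42  0.68] [ 1.9 -4.6  5.4] z 0.0682
shift [-0.0011 -0.0003  0.0002] turn [ 3.00e-03 -1.00e-03 -1.78e+00] | pos [0.4414 0.0115 0.0682] phi -18.0 q6 1.74 op 0.0589 F [ 1.9 -4.6  5.4] t 24.9
```

```bash
python3 -m jog '[[[0,0,0],[0,0,-0.04]],[[0,0,0],[0,0,-0.08]],[[0,0,0],[0,0,-0.12]],[[0,0,0],[0,0,-0.14]]]' >/dev/null; python3 T.py; python3 -m jog '[[[0,0,0],[0,0,0]],[[0,0,0],[0,0,0]],[[0,0,0],[0,0,0]],[[0,0,0],[0,0,0]],[[0,0,-0.01],[0,0,0]]]' 1 >/dev/null; python3 -m jog '[[[0,0,-0.03],[0,0,0]],[[0,0,-0.07],[0,0,0]],[[0,0,-0.11],[0,0,0]],[[0,0,-0.13],[0,0,-0.14]],[[0,0,-0.13],[0,0,-0.28]]]' >/dev/null; python3 look.py
python3 - <<'E'
from mont import *
d=cam("top");s=cam("side")
print(plane(d,[(381.1,216.7)],.045),plane(s,[(289.7,349.5)],.027))
cv2.imwrite("pics/c1.png",np.hstack([tile(s,(251,212),110,250,20,10),tile(s,(290,350),130,245,20,10)]))
E
python3 plan.py 0.53 -0.42 0.2 90
```

```text
tq [-0.25 -0.08 -0.09] [ 0.6 -0.6  7. ] z 0.0681
top [([349.3, 192.3], 210), ([381.1, 216.7], 182), ([272.3, 249.3], 71), ([256.2, 249.0], 117)]
side [([243.4, 218.8], 37), ([240.7, 242.8], 106), ([325.2, 293.6], 49), ([321.3, 315.5], 284), ([289.7, 349.6], 436)]
[[ 0.52496918 -0.40864699  0.045     ]] [[ 0.52923984 -0.40415466  0.027     ]]
shift [0.0449 0.4392 0.0074] turn [-1.000e-03  0.000e+00 -1.468e+00] | pos [0.4403 0.0122 0.2075] phi 5.9 q6 1.33 op 0.0856 F [-0.5 -0.2 -0.2] t 26.4
```

View pics/c1.png

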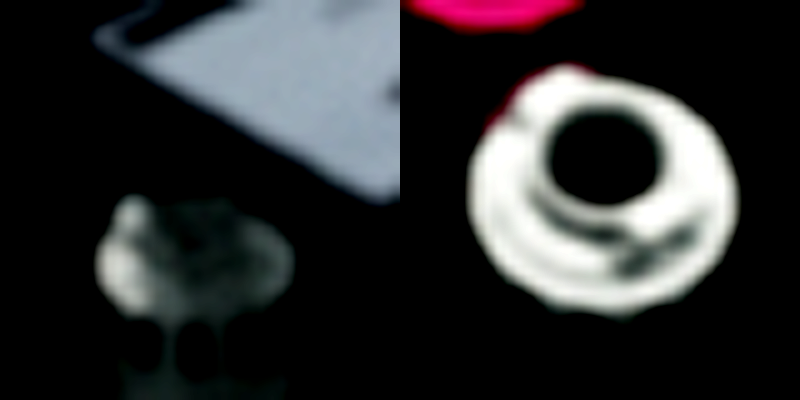

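The knocked basket C now lies close to the pink one but is upright, with tabs at tile (133,85) and (252,245). Get its pose.

```bash
python3 - <<'E'
from mont import *
d=cam("top");s=cam("side")
p=plane(s,[(283.3,338.5),(295.2,354.5)],.05); e=p[0]-p[1]; print(p.round(4),np.hypot(*e[:2]),np.degrees(np.arctan2(e[1],e[0])),p.mean(0).round(4))
g=d["image"].astype(int).min(2); x,y=381,217
w=(g[y-8:y+9,x-8:x+9]>120).astype(np.uint8)
cn,h=cv2.findContours(w,cv2.RETR_CCOMP,cv2.CHAIN_APPROX_NONE)
for q,hh in zip(cn,h[0]):
    if cv2.contourArea(q)>10:
        m=q.reshape(-1,2).mean(0)+[x-8,y-8]; print("hole" if hh[3]>=0 else "outer",m.round(1),plane(d,[m],0.04 if hh[3]<0 else .0536)[0].round(4))
i=d["image"].astype(int); m=((i[:,:,2]-i[:,:,1]>40)&(i[:,:,0]>90)).astype(np.uint8)
n,l,st,c=cv2.connectedComponentsWithStats(m)
for k in range(1,n):
    if st[k][4]>60: print("pink",c[k],plane(d,[c[k]],.045)[0].round(3))
E
python3 plan.py 0.525 -0.409 0.2 90
```

```text
[[ 0.5149 -0.3907  0.05  ]
 [ 0.5382 -0.4343  0.05  ]] 0.0493854535179146 118.13563962508816 [ 0.5266 -0.4125  0.05  ]
outer [381.2 216.8] [ 0.5256 -0.4099  0.04  ]
hole [381.8 215.9] [ 0.5265 -0.4095  0.0536]
pink [359.84705882 222.61176471] [ 0.504 -0.332  0.045]
shift [0.0409 0.4278 0.0066] turn [-1.000e-03  1.000e-03 -1.467e+00] | pos [0.4401 0.0122 0.2068] phi 5.9 q6 1.33 op 0.0857 F [ 0.4 -0.7 -0.6] t 26.6
```

```bash
python3 -m jog '[[[0.004,0.048,0],[0,0,-0.14]],[[0.009,0.097,0],[0,0,-0.28]],[[0.014,0.145,0],[0,0,-0.42]],[[0.019,0.193,0],[0,0,-0.56]],[[0.024,0.24,0],[0,0,-0.7]]]' >/dev/null; python3 plan.py 0.526 -0.4095 0.14 90
```

```text
shift [-0.1122  0.1634  0.0666] turn [-0.001 -0.001 -0.772] | pos [ 0.4874 -0.2152  0.2068] phi 45.7 q6 0.22 op 0.0854 F [0.5 0.5 0.7] t 27.1
```

```bash
python3 -m jog '[[[-0.022,0.033,0.012],[0,0,-0.15]],[[-0.045,0.066,0.025],[0,0,-0.3]],[[-0.068,0.098,0.04],[0,0,-0.45]],[[-0.09,0.131,0.055],[0,0,-0.6]],[[-0.1122,0.1634,0.066],[0,0,-0.74]]]' >/dev/null;python3 -m jog '[[[0,0,0],[0,0,-0.03]],[[0,0,0],[0,0,-0.03]],[[0,0,0],[0,0,-0.03]]]' >/dev/null; python3 plan.py 0.526 -0.4095 0.006 90
```

```text
shift [-0.0023  0.0006  0.1356] turn [-0.    -0.001 -0.008] | pos [ 0.5255 -0.4073  0.1416] phi 89.5 q6 -0.76 op 0.0853 F [ 0.7  0.5 -0.1] t 27.9
```

```bash
python3 -m jog '[[[-0.002,0.0006,0.04],[0,0,0]],[[-0.002,0.0006,0.08],[0,0,0]],[[-0.002,0.0006,0.11],[0,0,0]],[[-0.002,0.0006,0.128],[0,0,0]],[[-0.002,0.0006,0.1356],[0,0,0]]]' >/dev/null;python3 -m jog '[[[0,0,0],[0,0,0]],[[0,0,0],[0,0,0]]]' >/dev/null; python3 plan.py 0.526 -0.4095 0.006 90
```

```text
shift [ 0.0015 -0.0013  0.0022] turn [ 0.002  0.002 -0.007] | pos [ 0.5272 -0.411   0.0082] phi 89.6 q6 -0.77 op 0.0852 F [0.5 0.3 0.2] t 28.6
```

```bash
python3 -m jog '[[[0.0012,0,0.002],[0,0,0]],[[0.0012,0,0.002],[0,0,0]]]' >/dev/null; python3 -m jog '[[[0,0,0],[0,0,0]],[[0,0,0],[0,0,0]],[[0,0,0],[0,0,0]],[[0,0,0],[0,0,0]],[[0,0,0],[0,0,0]]]' 0.3 60 | egrep 'pos|open|grip'; python3 -m jog '[[[0,0,-0.01],[0,0,0]],[[0,0,-0.04],[0,0,0]],[[0,0,-0.08],[0,0,0]],[[0,0,-0.12],[0,0,0]],[[0,0,-0.16],[0,0,0]]]' | egrep 'open|grip';  python3 plan.py 0.4405 0.0121 0.165 45
```

```text
tool_pos: [0.5266, -0.4095, 0.0049]
opening: 0.059
grip_force: 64.5
opening: 0.0586
grip_force: 64.4
shift [ 0.4199 -0.0878  0.0006] turn [-0.002 -0.001  0.778] | pos [ 0.5254 -0.4083  0.165 ] phi 89.6 q6 -0.77 op 0.0586 F [ 0.1 -1.2 -1.3] t 29.8
```

```bash
python3 -m jog '[[[0.045,-0.009,-0.005],[0,0,0]],[[0.09,-0.019,-0.01],[0,0,0]],[[0.135,-0.028,-0.01],[0,0,0]],[[0.18,-0.038,-0.01],[0,0,0]],[[0.225,-0.047,-0.01],[0,0,0]]]' >/dev/null;python3 -m jog '[[[0.045,-0.009,0],[0,0,0.14]],[[0.09,-0.019,0],[0,0,0.28]],[[0.135,-0.028,0],[0,0,0.42]],[[0.165,-0.034,0],[0,0,0.56]],[[0.185,-0.039,0],[0,0,0.7]]]' >/dev/null; python3 -m jog '[[[0,0,0],[0,0,0.07]],[[0,0,0],[0,0,0.07]]]' >/dev/null;python3 plan.py 0.4405 0.0121 0.15 45
```

```text
shift [ 0.0057 -0.0081  0.0238] turn [-0.    0.    0.01] | pos [0.4423 0.0024 0.1738] phi 45.6 q6 0.61 op 0.0588 F [ 0.3 -1.  -0. ] t 30.9
```

```bash
python3 -m jog '[[[0.003,-0.004,0.01],[0,0,0]],[[0.0057,-0.0081,0.02],[0,0,0]],[[0.0057,-0.0081,0.024],[0,0,0]],[[0.0057,-0.0081,0.024],[0,0,0]],[[0.0057,-0.0081,0.024],[0,0,0]]]' >/dev/null; python3 plan.py 0.4405 0.0121 0.15 45
python3 - <<'E'
from mont import *
s=cam("side"); g=s["image"].astype(int).min(2)
q=proj(s,[[.4405,.0121,.15],[.4405,.0121,.10]]).round(1);print(q)
for r in range(183,240,4): 
    c=np.where(g[r,225:280]>75)[0]+225; print(r,c.min() if len(c) else None,c.max() if len(c) else None,len(c))
E
```

```text
shift [ 0.0003 -0.001  -0.0002] turn [-0.     0.     0.008] | pos [0.441  0.0112 0.1498] phi 45.5 q6 0.63 op 0.0588 F [-0.   0.4 -0.1] t 31.4
[[249.7 204.3]
 [250.1 218. ]]
183 270 279 10
187 248 279 14
191 243 279 24
195 239 279 29
199 241 279 33
203 242 279 29
207 241 279 35
211 243 273 24
215 241 259 19
219 240 260 21
223 242 258 17
227 241 260 18
231 241 260 20
235 236 271 34
239 234 270 35
```

```bash
python3 -m jog '[[[0.0002,-0.0006,0.01],[0,0,0]],[[0.0002,-0.0006,0.018],[0,0,0]],[[0.0002,-0.0006,0.024],[0,0,0]],[[0.0002,-0.0006,0.028],[0,0,0]],[[0.0002,-0.0006,0.031],[0,0,0]]]' >/dev/null; python3 T.py;  python3 -m jog '[[[0,0,0.003],[0,0,0]],[[0,0,0.006],[0,0,0]],[[0,0,0.009],[0,0,0]],[[0,0,0.0105],[0,0,0]],[[0,0,0.0105],[0,0,0]]]'>/dev/null; python3 T.py;python3 -m jog '[[[0,0,0.0005],[0,0,0]],[[0,0,0.001],[0,0,0]],[[0,0,0.0015],[0,0,0]],[[0,0,0.002],[0,0,0]],[[0,0,0.002],[0,0,0]]]'>/dev/null; python3 T.py; python3 plan.py 0.4405 0.0121 0.1075 45
```

```text
tq [-0.03 -0.01  0.03] [-0.1  0.6 -0.6] z 0.1183
tq [0.07 0.01 0.03] [ 0.5  0.3 -1.5] z 0.1081
tq [0.46 0.22 0.  ] [-1.3  3.   2.6] z 0.1069
shift [-0.0004 -0.0003 -0.0006] turn [-0.    -0.001  0.008] | pos [0.441  0.0121 0.1069] phi 45.5 q6 0.63 op 0.0585 F [-1.3  3.   2.6] t 33.0
```

Seated (0.1069). Turn until the stop.

```bash
for k in 1 2 3; do python3 -m jog '[[[0,0,0],[0,0,0.1]],[[0,0,0],[0,0,0.2]],[[0,0,0],[0,0,0.3]],[[0,0,0],[0,0,0.4]],[[0,0,0],[0,0,0.45]]]' >/dev/null; python3 T.py; done; for k in 1 2 3; do python3 -m jog '[[[0,0,0],[0,0,0.02]],[[0,0,0],[0,0,0.04]],[[0,0,0],[0,0,0.05]],[[0,0,0],[0,0,0.05]]]' >/dev/null; python3 T.py; done; python3 plan.py 0.4405 0.0121 0.1075 45
```

```text
tq [0.02 0.09 0.03] [-0.6 -0.2  1.2] z 0.1069
tq [0.01 0.07 0.1 ] [0.2 0.6 1.7] z 0.1069
tq [ 0.02 -0.01 -0.03] [-1.6 -0.4  1.7] z 0.1069
tq [-0.09  0.04 -0.06] [ 0.1 -1.1  2.3] z 0.1069
tq [-0.04  0.03 -0.  ] [0.7 0.3 3.4] z 0.1068
tq [-0.09  0.02 -0.04] [-0.4 -0.4  5.1] z 0.1068
shift [-0.0005  0.0002 -0.0007] turn [ 0.000e+00 -1.000e-03 -1.492e+00] | pos [0.4411 0.0119 0.1068] phi -40.5 q6 2.14 op 0.0585 F [-0.4 -0.4  5.1] t 35.7
```

```bash
for k in 1 2 3 4 5; do python3 -m jog '[[[0,0,0],[0,0,0.02]],[[0,0,0],[0,0,0.04]],[[0,0,0],[0,0,0.05]],[[0,0,0],[0,0,0.05]]]' >/dev/null; python3 T.py; done; python3 plan.py 0.4405 0.0121 0.1075 45
```

```text
tq [-0.06  0.07  0.01] [-0.1  0.5  5.2] z 0.1068
tq [-0.01  0.02  0.02] [-1.4  0.2  4.9] z 0.1068
tq [-0.05  0.03 -0.01] [-0.4 -1.4  5.1] z 0.1068
tq [-0.07  0.    0.04] [ 0.6 -0.3  5.9] z 0.1068
tq [-0.11  0.03  0.02] [0.2 0.2 5.1] z 0.1068
shift [-0.0006  0.0002 -0.0007] turn [ 0.000e+00 -1.000e-03 -1.742e+00] | pos [0.441  0.0118 0.1068] phi -54.8 q6 2.39 op 0.0584 F [0.2 0.2 5.1] t 37.7
```

```bash
for k in 1 2 3 4 5; do python3 -m jog '[[[0,0,0],[0,0,0.02]],[[0,0,0],[0,0,0.04]],[[0,0,0],[0,0,0.05]],[[0,0,0],[0,0,0.05]]]' >/dev/null; python3 T.py; done; python3 plan.py 0.4405 0.0121 0.1075 45
```

```text
tq [-0.29  0.3   0.16] [-1.5 -2.3  5.7] z 0.1068
tq [-0.49  0.56  0.26] [-2.4 -3.3  7.6] z 0.1069
tq [-0.46  0.59  0.45] [-2.8 -1.8  9.1] z 0.1069
tq [-0.61  0.5   0.67] [-1.9 -2.8  7. ] z 0.1069
tq [-0.49  0.44  0.97] [-1.9 -2.5  6.8] z 0.1069
shift [-0.0009 -0.0003 -0.0006] turn [ 3.000e-03  1.000e-03 -1.989e+00] | pos [0.4405 0.0111 0.1069] phi -69.0 q6 2.63 op 0.0589 F [-1.9 -2.5  6.8] t 39.7
```

```bash
python3 -m jog '[[[0,0,0],[0,0,-0.05]],[[0,0,0],[0,0,-0.1]],[[0,0,0],[0,0,-0.15]],[[0,0,0],[0,0,-0.17]]]' >/dev/null; python3 T.py; python3 -m jog '[[[0,0,0],[0,0,-0.02]],[[0,0,0],[0,0,-0.04]],[[0,0,0],[0,0,-0.06]],[[0,0,0],[0,0,-0.06]]]' >/dev/null; python3 T.py; python3 -m jog '[[[0,0,0],[0,0,0]],[[0,0,0],[0,0,0]],[[0,0,0],[0,0,0]],[[0,0,0],[0,0,0]],[[0,0,-0.01],[0,0,0]]]' 1 >/dev/null; python3 -m jog '[[[0,0,-0.03],[0,0,0]],[[0,0,-0.06],[0,0,0]],[[0,0,-0.08],[0,0,-0.14]],[[0,0,-0.08],[0,0,-0.28]],[[0,0,-0.08],[0,0,-0.42]]]' >/dev/null;python3 plan.py 0.62 -0.30 0.24 -30; python3 look.py
```

```text
tq [-0.52  0.35  0.01] [-1.  -2.7  6.8] z 0.1069
tq [-0.26  0.08  0.07] [-0.7 -1.9  4.8] z 0.1069
shift [ 0.3153  0.1724 -0.0406] turn [-0.001 -0.003 -0.027] | pos [0.4416 0.0118 0.1987] phi -31.5 q6 1.98 op 0.0854 F [-0.3  0.2 -0.4] t 41.5
top [([349.3, 192.3], 210), ([256.2, 249.3], 95), ([271.7, 253.0], 42)]
side [([240.2, 242.3], 92), ([325.2, 293.6], 49), ([321.3, 315.5], 284)]
```

Run:
```python
from mont import *
d=cam("top");s=cam("side")
for nm,c in((d,(335,178,365,208)),(s,(305,285,340,330))):
    m=white(nm,110,60); x0,y0,x1,y1=c; k=np.zeros_like(m); k[y0:y1,x0:x1]=m[y0:y1,x0:x1]
    for q in cv2.findContours(k,cv2.RETR_EXTERNAL,cv2.CHAIN_APPROX_NONE)[0]:
        if cv2.contourArea(q)>20:
            print(cv2.boundingRect(q),cv2.contourArea(q),[np.round(v,1) for v in cv2.minEnclosingCircle(q)],[np.round(v,1) for v in cv2.fitEllipse(q)],cv2.boxPoints(cv2.minAreaRect(q)).round(1).tolist())
C=np.array([.619,-.3025]);u=np.array([np.cos(np.radians(-30)),np.sin(np.radians(-30))])
t=np.linspace(0,2*np.pi,60)
for C in ([.619,-.3025],[.615,-.3]):
  C=np.array(C)
  for n in(d,s):
    P=proj(n,np.c_[C[0]+.03*np.cos(t),C[1]+.03*np.sin(t),0*t+.024]); print(C,"circ px",P.min(0).round(1),P.max(0).round(1), "plate",proj(n,[[*(C+.023*u),.098],[*(C-.023*u),.098]]).round(1).tolist())
cv2.imwrite("pics/cap.png",np.hstack([tile(d,(349,192),60,250,20,10),tile(s,(322,308),60,250,20,10)]))
```

```text
(341, 183, 17, 19) 218.0 [array([349.4, 191.3]), np.float64(10.0)] [array([349.3, 192.4]), array([16. , 18.2]), np.float64(27.0)] [[341.0, 183.0], [357.0, 183.0], [357.0, 201.0], [341.0, 201.0]]
(310, 304, 26, 25) 391.0 [array([322.2, 315.4]), np.float64(12.9)] [array([322.3, 316.5]), array([22.1, 23.6]), np.float64(108.7)] [[305.20001220703125, 320.6000061035156], [315.0, 301.0], [337.0, 312.0], [327.20001220703125, 331.6000061035156]]
(316, 289, 19, 10) 57.5 [array([325. , 293.5]), np.float64(9.3)] [array([325.1, 293.7]), array([ 3.9, 21.8]), np.float64(111.5)] [[315.6000061035156, 292.0], [317.1000061035156, 288.20001220703125], [334.29998779296875, 295.1000061035156], [332.79998779296875, 298.8999938964844]]
[ 0.619  -0.3025] circ px [341.7 184.5] [358.1 200.6] plate [[355.5, 182.3], [349.3, 193.5]]
[ 0.619  -0.3025] circ px [310.1 305.2] [334.  323.9] plate [[333.4, 297.0], [315.6, 290.4]]
[ 0.615 -0.3  ] circ px [341.  185.6] [357.4 201.7] plate [[354.8, 183.4], [348.6, 194.6]]
[ 0.615 -0.3  ] circ px [308.4 304.6] [332.2 323.1] plate [[331.6, 296.2], [313.8, 289.7]]
```

View pics/cap.png

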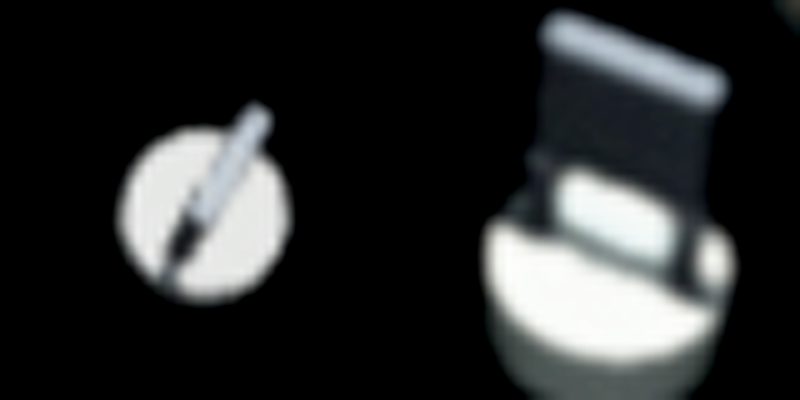

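The crop shows the cap upright: disc centre at tile (204,213), plate running from (200,218) to (262,108). That gives a centre of about (0.618,-0.302), plate yaw -30°. Go to it.

```bash
python3 -m jog '[[[0.04,0.02,0],[0,0,-0.14]],[[0.08,0.045,0],[0,0,-0.28]],[[0.12,0.067,0],[0,0,-0.42]],[[0.16,0.09,0],[0,0,-0.56]],[[0.2,0.112,0],[0,0,-0.7]]]' >/dev/null; python3 -m jog '[[[0,0,0],[0,0,-0.14]],[[0,0,0],[0,0,-0.28]],[[0,0,0],[0,0,-0.42]],[[0,0,0],[0,0,-0.56]],[[0,0,0],[0,0,-0.7]]]' >/dev/null;python3 -m jog '[[[0,0,0],[0,0,-0.14]],[[0,0,0],[0,0,-0.28]],[[0,0,0],[0,0,-0.42]],[[0,0,0],[0,0,-0.56]],[[0,0,0],[0,0,-0.7]]]' >/dev/null;python3 -m jog '[[[0,0,0],[0,0,-0.14]],[[0,0,0],[0,0,-0.28]],[[0,0,0],[0,0,-0.42]],[[0,0,0],[0,0,-0.56]],[[0,0,0],[0,0,-0.7]]]' >/dev/null; python3 plan.py 0.618 -0.302 0.15 150
```

```text
shift [-0.13   -0.019   0.0463] turn [-0.    -0.001 -0.371] | pos [ 0.5515 -0.1887  0.1963] phi 128.7 q6 -1.13 op 0.0856 F [-1.4 -0.2  0. ] t 43.7
```

```bash
python3 -m jog '[[[-0.045,-0.006,0],[0,0,-0.14]],[[-0.09,-0.013,0.01],[0,0,-0.28]],[[-0.13,-0.019,0.03],[0,0,-0.37]],[[-0.13,-0.019,0.046],[0,0,-0.37]],[[-0.13,-0.019,0.046],[0,0,-0.37]]]' >/dev/null; python3 -m jog '[[[0,0,0],[0,0,0]],[[0,0,0],[0,0,0]]]' >/dev/null; python3 plan.py 0.618 -0.302 0.064 150
```

```text
shift [ 0.     -0.0005  0.0881] turn [ 0.     0.002 -0.004] | pos [ 0.6181 -0.3015  0.1521] phi 149.8 q6 -1.61 op 0.0853 F [-0.2  0.3 -0. ] t 44.4
```

```bash
python3 -m jog '[[[0,0,0.03],[0,0,0]],[[0,0,0.06],[0,0,0]],[[0,0,0.08],[0,0,0]],[[0,0,0.088],[0,0,0]],[[0,0,0.088],[0,0,0]]]' >/dev/null; python3 plan.py 0.618 -0.302 0.064 150;python3 -m jog '[[[0,0,0],[0,0,0]],[[0,0,0],[0,0,0]],[[0,0,0],[0,0,0]],[[0,0,0],[0,0,0]],[[0,0,0],[0,0,0]]]' 0 80 | egrep 'pos|open|grip';python3 -m jog '[[[0,0,0],[0,0,0]],[[0,0,0],[0,0,0]],[[0,0,0],[0,0,0]],[[0,0,0],[0,0,0]],[[0,0,0],[0,0,0]]]' | egrep 'pos|open|grip'; python3 T.py
```

```text
shift [-0.0008 -0.0002 -0.0015] turn [ 0.    -0.001 -0.004] | pos [ 0.6175 -0.3015  0.0625] phi 149.8 q6 -1.61 op 0.0852 F [-0.2  0.2 -0.1] t 44.9
tool_pos: [0.618, -0.3024, 0.063]
opening: 0.0123
grip_force: 0.3
tool_pos: [0.6178, -0.3023, 0.0626]
opening: 0.0089
grip_force: 78.3
tq [ 0.05  0.01 -0.06] [-0.2 -0.4 -0.2] z 0.0626
```

```bash
python3 -m jog '[[[0,0,-0.02],[0,0,0]],[[0,0,-0.06],[0,0,0]],[[0,0,-0.11],[0,0,0]],[[0,0,-0.16],[0,0,0]],[[0,0,-0.2],[0,0,0]]]' | egrep 'open|grip'; python3 -m jog '[[[0.036,0.021,0],[0,0,-0.05]],[[0.075,0.044,0],[0,0,-0.1]],[[0.115,0.068,0],[0,0,-0.15]],[[0.155,0.092,0],[0,0,-0.2]],[[0.194,0.115,0],[0,0,-0.262]]]' >/dev/null; python3 plan.py 0.4405 0.0121 0.26 165
```

```text
opening: 0.0092
grip_force: 77.9
shift [0.094  0.0945 0.0019] turn [ 0.    -0.001 -0.002] | pos [ 0.5066 -0.1037  0.2618] phi 164.9 q6 -1.65 op 0.0091 F [ 0.5  0.6 -1. ] t 46.9
```

```bash
python3 -m jog '[[[0.03,0.03,0],[0,0,0]],[[0.06,0.06,0],[0,0,0]],[[0.082,0.082,0],[0,0,0]],[[0.094,0.094,0],[0,0,0]],[[0.094,0.0945,0]  ,[0,0,0]]]' >/dev/null; python3 -m jog '[[[0,0,0],[0,0,0]],[[0,0,0],[0,0,0]],[[0,0,0],[0,0,0]]]' >/dev/null; python3 plan.py 0.4405 0.0121 0.235 165
python3 - <<'E'
from mont import *
s=cam("side"); 
q=proj(s,[[.4405,.0121,.197],[.4405,.0121,.142]]).round(1);print(q)
cv2.imwrite("pics/e1.png",tile(s,q[1]-[0,5],60,250,25,12))
E
```

```text
shift [0.0027 0.0017 0.0274] turn [-0.    -0.    -0.005] | pos [0.4426 0.0097 0.2624] phi 164.7 q6 -1.45 op 0.0091 F [-0.5 -0.5 -1. ] t 47.7
[[249.3 190.7]
 [249.8 206.5]]
```

View pics/e1.png

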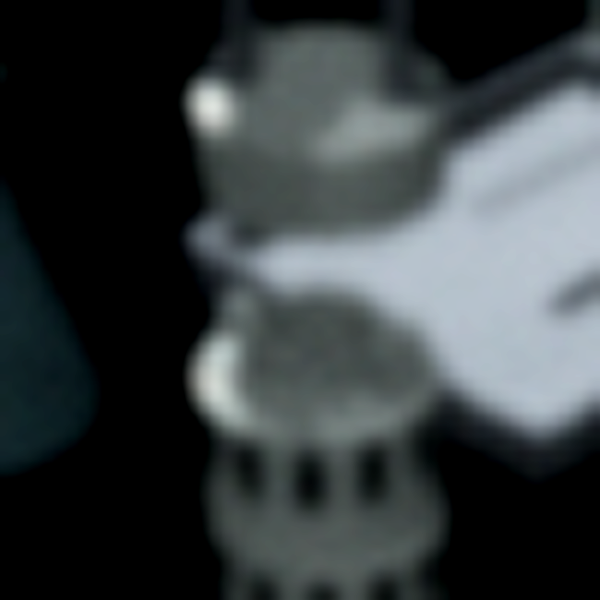

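The cap (x≈318) is centred over the tower top (x≈315). Make a small correction, then lower.

```bash
python3 -m jog '[[[0.001,0.001,0.008],[0,0,0]],[[0.0017,0.0018,0.016],[0,0,0]],[[0.0017,0.0018,0.024],[0,0,0]],[[0.0017,0.0018,0.032],[0,0,0]],[[0.0017,0.0018,0.036],[0,0,0]]]' >/dev/null; python3 -m jog '[[[0,0,0],[0,0,0]],[[0,0,0],[0,0,0]]]' >/dev/null; python3 plan.py 0.4405 0.0121 0.235 165; python3 -m jog '[[[0,0,0.003],[0,0,0]],[[0,0,0.006],[0,0,0]],[[0,0,0.009],[0,0,0]],[[0,0,0.009],[0,0,0]]]' >/dev/null; python3 T.py;  python3 -m jog '[[[0,0,0.003],[0,0,0]],[[0,0,0.006],[0,0,0]],[[0,0,0.009],[0,0,0]],[[0,0,0.009],[0,0,0]]]'>/dev/null; python3 T.py
```

```text
shift [ 0.0004 -0.0008 -0.0083] turn [-0.     0.    -0.004] | pos [0.4411 0.0128 0.2267] phi 164.8 q6 -1.45 op 0.0087 F [-0.9 -0.4 -1. ] t 48.5
tq [-0.03  0.03  0.01] [ 0.4 -1.   0.2] z 0.2169
tq [ 0.03  0.05 -0.01] [ 0.4 -0.6 -1.8] z 0.2078
```

```bash
python3 -m jog '[[[0,0,0.001],[0,0,0]],[[0,0,0.002],[0,0,0]],[[0,0,0.003],[0,0,0]],[[0,0,0.004],[0,0,0]],[[0,0,0.004],[0,0,0]]]'>/dev/null; python3 T.py; for k in 1 2 3; do python3 -m jog '[[[0,0,0],[0,0,0.1]],[[0,0,0],[0,0,0.2]],[[0,0,0],[0,0,0.3]],[[0,0,0],[0,0,0.4]],[[0,0,0],[0,0,0.45]]]' >/dev/null; python3 T.py; done; python3 plan.py 0.4405 0.0121 0.2046 165
```

```text
tq [ 0.02 -0.09 -0.01] [-0.2 -1.1 -0.4] z 0.2046
tq [ 0.   -0.    0.06] [-0.2 -0.7 -0.3] z 0.2046
tq [-0.07  0.06  0.02] [ 1.2 -0.6 -0.1] z 0.2046
tq [ 0.01  0.1  -0.04] [-0.8 -0.4 -0.4] z 0.2046
shift [-0.0007 -0.0004 -0.    ] turn [-0.    -0.    -1.357] | pos [0.4409 0.0128 0.2046] phi 87.3 q6 -0.09 op 0.0095 F [-0.8 -0.4 -0.4] t 51.2
```

```bash
for k in 1 2 3 4 5 6 7 8; do python3 -m jog '[[[0,0,0],[0,0,0.02]],[[0,0,0],[0,0,0.04]],[[0,0,0],[0,0,0.05]],[[0,0,0],[0,0,0.05]]]' >/dev/null; python3 T.py; done; python3 plan.py 0.4405 0.0121 0.2046 165
```

```text
tq [-0.06  0.13 -0.01] [ 0.  -0.5 -0.1] z 0.2046
tq [-0.08  0.17  0.07] [-0.4 -0.7 -0.2] z 0.2046
tq [-0.15  0.17 -0.  ] [-0.  -1.2  0.7] z 0.2046
tq [-0.19  0.2   0.  ] [ 0.2 -0.9  1.5] z 0.2046
tq [-0.12  0.23  0.  ] [-1.  -0.7  0.4] z 0.2045
tq [-0.1   0.19  0.01] [-1.3 -0.3  0.3] z 0.2045
tq [-0.16  0.17  0.05] [ 0.2 -0.2  0.5] z 0.2045
tq [-0.22  0.34  0.07] [-1.5 -1.7  2.4] z 0.2046
shift [-0.0008 -0.0001 -0.    ] turn [-0.     0.    -1.754] | pos [0.441  0.0128 0.2046] phi 64.5 q6 0.31 op 0.0091 F [-1.5 -1.7  2.4] t 54.5
```

```bash
for k in 1 2 3 4 ; do python3 -m jog '[[[0,0,0],[0,0,0.02]],[[0,0,0],[0,0,0.04]],[[0,0,0],[0,0,0.05]],[[0,0,0],[0,0,0.05]]]' >/dev/null; python3 T.py; done; python3 plan.py 0.4405 0.0121 0.2046 165
```

```text
tq [-0.36  0.51  0.14] [-2.1 -0.9  2.7] z 0.2047
tq [-0.5   0.59  0.29] [-1.9 -1.4  3.9] z 0.2047
tq [-0.5   0.74  0.48] [-2.2 -1.1  4.4] z 0.2047
tq [-0.57  0.67  0.69] [-2.7 -2.4  3.8] z 0.2046
shift [-0.0009 -0.      0.    ] turn [ 0.     0.    -1.954] | pos [0.4411 0.0128 0.2046] phi 53.0 q6 0.51 op 0.0091 F [-2.7 -2.4  3.8] t 56.0
```

Cap seated and turned to the stop. Ease the torque off, then measure the hook from the unobstructed first images. This is my last picture.

```bash
python3 -m jog '[[[0,0,0],[0,0,-0.05]],[[0,0,0],[0,0,-0.1]],[[0,0,0],[0,0,-0.15]],[[0,0,0],[0,0,-0.19]],[[0,0,0],[0,0,-0.19]]]' >/dev/null; python3 T.py
python3 - <<'E'
from h import *
def c(f,x0,y0,w,s):
    i=np.load(f)[y0:y0+w,x0:x0+w].astype(float); i=cv2.resize(i,None,fx=s,fy=s,interpolation=cv2.INTER_CUBIC)
    return np.clip(i*1.1,0,255).astype(np.uint8)
cv2.imwrite("pics/hook.png",np.hstack([c("pics/top0.npy",140,165,50,8),c("pics/side0.npy",258,100,50,8)]))
E
```

```text
tq [-0.44  0.31  0.1 ] [-0.5 -1.7  2.8] z 0.2045
```

View pics/hook.png

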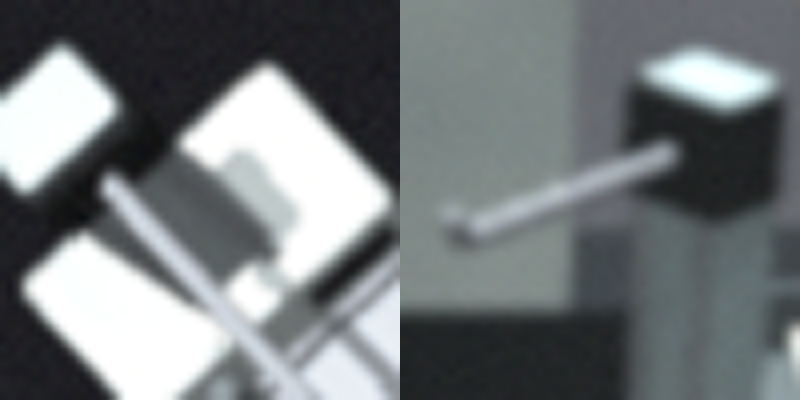

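The last picture shows the hook:
- Top view: the arm runs from tile (110,183) to (290,380) and on past the crop.
- Side view: the arm runs from tile (672,153) to its bend at (470,233), with the upturned tip at (455,213).

Intersect these with z=0.28.

Run:
```python
from h import *
d=cam("top");s=cam("side")
S=plane(s,[(292,119.1),(266.75,129.1)],.28); T=plane(d,[(153.75,187.9),(176.25,212.5)],.28)
for P in(S,T):
    e=P[1]-P[0]; print(P.round(4),"len",np.linalg.norm(e),"yaw",np.degrees(np.arctan2(e[1],e[0])))
# precise arm centreline in side image: for columns find brightness ridge
g=np.load("pics/side0.npy").astype(float).mean(2); pts=[]
for c in range(268,285):
    r0=129.1+(c-266.75)*(119.1-129.1)/(292-266.75); rr=np.arange(int(r0)-4,int(r0)+6); w=np.clip(g[rr,c]-np.median(g[rr,c])-10,0,None)
    if w.sum()>0: pts.append((c,(w*rr).sum()/w.sum()))
pts=np.array(pts); P=plane(s,pts,.28); f=np.polyfit(P[:,0],P[:,1],1); print("side line yaw",np.degrees(np.arctan(f[0])),P[[0,-1]].round(4),np.std(P[:,1]-np.polyval(f,P[:,0])))
g=np.load("pics/top0.npy").astype(float).mean(2)
for k in range(0,14):
    r=200+2*k; c=153.75+(r-187.9)*(176.25-153.75)/(212.5-187.9); print(r,int(c),g[r,int(c)-6:int(c)+8].round().astype(int).tolist())
print("tip px", proj(d,[S[1],S[1]+[0,0,.02]]))
```

```text
[[0.5887 0.3411 0.28  ]
 [0.4988 0.257  0.28  ]] len 0.12312525712678514 yaw -136.9058388911958
[[0.5827 0.3393 0.28  ]
 [0.5039 0.2645 0.28  ]] len 0.10867715520656339 yaw -136.4899462156987
side line yaw 41.76176160121119 [[0.5035 0.2728 0.28  ]
 [0.5598 0.3232 0.28  ]] 0.0005110182578952054
200 164 [207, 165, 119, 90, 112, 162, 192, 185, 155, 129, 162, 215, 230, 227]
202 166 [228, 208, 164, 115, 130, 174, 195, 190, 194, 218, 230, 232, 231, 228]
204 168 [231, 228, 218, 200, 189, 193, 195, 188, 193, 213, 210, 166, 122, 104]
206 170 [232, 232, 228, 216, 199, 193, 193, 174, 138, 108, 101, 102, 104, 110]
208 172 [225, 202, 179, 139, 162, 189, 191, 166, 131, 118, 148, 167, 144, 133]
210 173 [127, 104, 96, 104, 128, 168, 196, 191, 171, 151, 134, 164, 200, 214]
212 175 [104, 91, 102, 142, 176, 180, 196, 190, 182, 200, 215, 217, 217, 216]
214 177 [71, 90, 114, 161, 192, 193, 195, 180, 174, 199, 215, 217, 217, 216]
216 179 [176, 202, 211, 206, 185, 167, 168, 167, 189, 215, 218, 217, 216, 216]
218 181 [197, 205, 203, 186, 177, 171, 183, 209, 216, 217, 216, 216, 216, 216]
220 183 [206, 212, 212, 212, 214, 214, 215, 216, 217, 217, 217, 216, 216, 217]
222 184 [198, 206, 212, 213, 213, 213, 214, 215, 215, 216, 216, 216, 216, 216]
224 186 [198, 208, 214, 214, 214, 214, 216, 216, 216, 216, 216, 217, 216, 216]
226 188 [205, 213, 213, 215, 215, 215, 215, 215, 217, 217, 217, 218, 217, 216]
tip px [[178.58480338 214.10665513]
 [176.93583609 212.96024429]]
```

Run:
```python
from h import *
d=cam("top");s=cam("side")
L=plane(d,[(164.45,200),(173.4,210),(153.3,187.45)],.28); print("top line",L.round(4))
e=L[0]-L[1]; e/=np.linalg.norm(e); print("yaw",np.degrees(np.arctan2(e[1],e[0])))
n=np.array([-e[1],e[0],0])
def rep(t,P): 
    v=P-L[1]; print(t,P.round(4),"along",(v@e).round(4),"perp",(v@n).round(4))
rep("top end z.28",plane(d,[(180.5,218.7)],.28)[0]); rep("top end z.295",plane(d,[(180.5,218.7)],.295)[0])
rep("side bend",plane(s,[(266.3,128.7)],.28)[0]); rep("side tip",plane(s,[(264.5,126.1)],.291)[0]); rep("side start",plane(s,[(291.5,118.7)],.28)[0])
rep("side mid",plane(s,[(279.1,123.7)],.28)[0])
rep("col top .33",plane(d,[(147.0,179.5)],.33)[0]); rep("col top .31",plane(d,[(147.0,179.5)],.31)[0])
# silhouettes: columns of side image across the arm
g=np.load("pics/side0.npy").astype(int).mean(2)
for c in(262,263,264,265,266,268,272,276,280): print(c,g[116:136,c].round().astype(int).tolist())
```

```text
top line [[0.5437 0.3034 0.28  ]
 [0.5118 0.2738 0.28  ]
 [0.5842 0.3409 0.28  ]]
yaw 42.90461578478949
top end z.28 [0.4844 0.2505 0.28  ] along -0.0359 perp 0.0016
top end z.295 [0.4819 0.2466 0.295 ] along -0.0404 perp 0.0005
side bend [0.4975 0.2603 0.28  ] along -0.0197 perp -0.0001
side tip [0.4915 0.2557 0.291 ] along -0.0272 perp 0.0006
side start [0.5873 0.3448 0.28  ] along 0.1036 perp 0.0006
side mid [0.5418 0.3013 0.28  ] along 0.0407 perp -0.0002
col top .33 [0.5971 0.3456 0.33  ] along 0.1113 perp -0.0055
col top .31 [0.6023 0.3523 0.31  ] along 0.1198 perp -0.0041
262 [117, 116, 119, 119, 120, 122, 121, 122, 120, 125, 129, 123, 120, 119, 122, 123, 123, 123, 123, 123]
263 [117, 118, 118, 120, 119, 120, 120, 122, 123, 132, 140, 133, 113, 110, 114, 120, 124, 123, 123, 123]
264 [118, 119, 118, 120, 120, 121, 122, 121, 125, 137, 148, 136, 109, 96, 101, 113, 122, 123, 124, 124]
265 [117, 120, 119, 120, 120, 122, 120, 120, 125, 134, 143, 133, 105, 87, 92, 110, 121, 124, 124, 125]
266 [119, 120, 120, 120, 121, 122, 121, 122, 124, 128, 135, 136, 123, 97, 92, 109, 122, 124, 123, 127]
268 [119, 119, 119, 121, 121, 123, 122, 123, 124, 128, 148, 167, 158, 126, 110, 119, 125, 126, 126, 126]
272 [119, 120, 119, 121, 122, 123, 122, 124, 141, 166, 170, 145, 116, 112, 121, 126, 126, 126, 126, 126]
276 [120, 121, 121, 122, 121, 125, 133, 153, 169, 156, 124, 109, 118, 124, 125, 125, 124, 124, 125, 125]
280 [103, 103, 104, 103, 107, 124, 153, 158, 135, 106, 96, 96, 90, 80, 73, 74, 73, 74, 72, 71]
```

Both views put the arm axis on one line to within 1 mm, with yaw 43°. The start at +104 mm and tip at -27 mm match the sizes given, so the hook is at about (0.513,0.275). Now lift the tower gently and check the weight.

```bash
python3 plan.py 0.4405 0.0121 0.335 133; python3 -m jog '[[[0,0,-0.003],[0,0,0]],[[0,0,-0.006],[0,0,0]],[[0,0,-0.009],[0,0,0]],[[0,0,-0.012],[0,0,0]],[[0,0,-0.015],[0,0,0]]]' 0 100 >/dev/null; python3 T.py; python3 -m jog '[[[0,0,-0.006],[0,0,0]],[[0,0,-0.012],[0,0,0]],[[0,0,-0.018],[0,0,0]],[[0,0,-0.025],[0,0,0]],[[0,0,-0.025],[0,0,0]]]' >/dev/null; python3 T.py
python3 - <<'E'
from mont import *
s=cam("side"); d=cam("top")
z=ctrl.get_obs()["tool_pos"][2]-.0626
print("cap underside",z, "foot px",proj(s,[[.441,.0125,z-.125],[.441,.0125,z]]).round(1).tolist())
g=s["image"].astype(int).min(2)
for r in range(180,252,3): print(r,''.join('#' if v>150 else '+' if v>95 else '-' if v>55 else '.' for v in g[r,225:280]))
print("flask",plane(d,[(211,272)],.03)[0].round(3))
E
python3 -m jog '[[[0,0,0],[0,0,0]]]'|grep open
```

```text
shift [-0.0009 -0.0003 -0.1304] turn [ 1.000e-03  0.000e+00 -1.206e+00] | pos [0.4412 0.0128 0.2046] phi 63.9 q6 0.32 op 0.0089 F [-0.1 -1.7  3.3] t 56.8
tq [ 0.    0.07 -0.05] [-0.4 -0.3 -4.4] z 0.2188
tq [ 0.05 -0.02  0.02] [-0.  -0.8 -5.2] z 0.2463
cap underside 0.1822781886124344 foot px [[250.6, 229.2], [249.6, 194.9]]
180 .....................----..---............----++++++---
183 ...................------++-------..--------++++++-----
186 ...............--++++---+++++++++++++--++##########++++
189 ..............-+###+++--+++#######++###################
192 ...............-+++++++++######+++++###################
195 -.............-+++++++++++++++++++++###################
198 ---............-++++++++++++++++++-++#############++###
201 ----............----++++++++++-++---+#########+########
204 ------..........-----++---+++---+--+###################
207 -------.........-++++++++++++++++++++###############++-
210 -------.........--+++++++++++++++++---+++######++-----.
213 ----.............-----+++++++++-++--..-----------......
216 .................-+----++--+++---+---..................
219 .................-+++++++++++++++++++-.................
222 ..................-+++++++++++++++++--.................
225 ..................--+--++++++++--------................
228 ..................-++---++---++---+++--................
231 ............----++++++++++++++++++++---................
234 ..........-+++++#####+++++++++++++++--++++-------......
237 .........-+++###++--------------------++++------.......
240 ........-+++#####+-------------------++++------........
243 .......-+++#####++------------------++++-------........
246 ......-+++###############++++------+++++------.........
249 ......-+++++-----++++++++++++++++##+++++-----..........
flask [0.334 0.198 0.03 ]
opening: 0.0089
```

The wrist carries 5 N, which is the whole tower (about 490 g) with all joints holding. Continue lifting and turning.

```bash
python3 -m jog '[[[0,0,-0.015],[0,0,0]],[[0,0,-0.035],[0,0,0]],[[0,0,-0.055],[0,0,0]],[[0,0,-0.075],[0,0,0]],[[0,0,-0.089],[0,0,0]]]' >/dev/null; for k in 1 2; do python3 -m jog '[[[0,0,0],[0,0,-0.1]],[[0,0,0],[0,0,-0.22]],[[0,0,0],[0,0,-0.34]],[[0,0,0],[0,0,-0.48]],[[0,0,0],[0,0,-0.6]]]' >/dev/null; done;  python3 T.py; python3 plan.py 0.4610 0.2268 0.335 133
```

```text
tq [-0.03  0.01  0.03] [-0.1 -0.9 -4.3] z 0.3339
shift [ 0.1428  0.1606 -0.0011] turn [-0. -0. -0.] | pos [0.4409 0.0128 0.3339] phi 133.0 q6 -0.89 op 0.0089 F [-0.1 -0.9 -4.3] t 59.5
```

```bash
python3 -m jog '[[[0.013,0.015,0],[0,0,0]],[[0.031,0.035,0],[0,0,0]],[[0.05,0.056,0],[0,0,0]],[[0.069,0.077,0],[0,0,0]],[[0.088,0.098,0],[0,0,0]]]' >/dev/null; python3 -m jog '[[[0.018,0.02,0],[0,0,0]],[[0.033,0.037,0],[0,0,0]],[[0.045,0.05,0],[0,0,0]],[[0.052,0.058,0],[0,0,0]],[[0.0548,0.0626,0],[0,0,0]]]' >/dev/null; python3 -m jog '[[[0,0,0],[0,0,0]],[[0,0,0],[0,0,0]],[[0,0,0],[0,0,0]],[[0,0,0],[0,0,0]],[[0,0,0],[0,0,0]]]' >/dev/null; python3 T.py; python3 plan.py 0.461 0.2268 0.3086 133; python3 plan.py 0.513 0.275 0.3086 133
```

```text
tq [-0.34  0.15 -0.06] [-0.3 -2.5 -5. ] z 0.3335
shift [ 0.0014 -0.0005  0.0249] turn [-0.     0.001 -0.006] | pos [0.4623 0.2261 0.3335] phi 132.6 q6 -0.43 op 0.0088 F [-0.3 -2.5 -5. ] t 61.0
shift [0.0016 0.0704 0.0249] turn [-0.     0.001 -0.006] | pos [0.4623 0.2261 0.3335] phi 132.6 q6 -0.43 op 0.0088 F [-0.3 -2.5 -5. ] t 61.0
```

A side force of 2.5 N suggests the cap's rim is brushing the hook's upturned end at this height. Back off 20 mm, then lower.

```bash
python3 -m jog '[[[0,-0.008,0],[0,0,0]],[[0.001,-0.016,0],[0,0,0]],[[0.001,-0.024,0],[0,0,-0.006]],[[0.001,-0.024,0],[0,0,-0.006]]]' >/dev/null; python3 T.py;  python3 -m jog '[[[0,0,0.006],[0,0,0]],[[0,0,0.012],[0,0,0]],[[0,0,0.018],[0,0,0]],[[0,0,0.0245],[0,0,0]],[[0,0,0.0245],[0,0,0]]]' >/dev/null; python3 -m jog '[[[0,0,0],[0,0,0]],[[0,0,0],[0,0,0]],[[0,0,0],[0,0,0]]]' >/dev/null;python3 T.py; python3 plan.py 0.513 0.275 0.3086 133
python3 - <<'E'
from h import *
s=cam("side"); d=cam("top"); p=ctrl.get_obs()["tool_pos"]
print("px eye",proj(s,[[p[0],p[1],p[2]-.0086],[p[0],p[1],p[2]-.0626],[.513,.275,.285],[.49,.253,.295]]).round(1).tolist())
g=s["image"].astype(int).min(2)
for r in range(104,170,2): print(r,''.join('#' if v>150 else '+' if v>105 else '-' if v>60 else '.' for v in g[r,215:305]))
E
```

```text
tq [ 0.17 -0.06  0.03] [-0.4  0.9 -5.9] z 0.3339
tq [-0.09 -0.02 -0.02] [ 0.2 -0.1 -4. ] z 0.3095
shift [-0.0003  0.0939  0.001 ] turn [0.001 0.001 0.001] | pos [0.4441 0.2112 0.3095] phi 133.0 q6 -0.46 op 0.0088 F [ 0.2 -0.1 -4. ] t 62.1
px eye [[249.7, 128.9], [250.2, 144.7], [270.9, 125.4], [264.1, 125.3]]
104 ++++++++++++++++--..............................--++++++++++++++--------------------------
106 ++++++++++++++++++-.............................-+++++++++++++++------------++++#+++------
108 +++++++++++++++++++--..........................--+++++++++++++++---------+#############+++
110 ++++++++++++++++++++--........................--++++++++++++++++----------++#############+
112 ++++++++++++++++++++++--..................----++++++++++++++++++-------......--++#####++--
114 +++++++++++++++++++++++---...............--+++++++++++++++++++++-------............-......
116 +++++++++++++++++++++++++++---........-----+++++++++++++++++++++-------...................
118 +++++++++++++++++++++++++++++-.....-------++++++++++++++++++++++-----------++-............
120 +++++++++++++++++++++++++
[... 1645 characters left out ...]
................----------------+##
156 ...........................--++++++++++++++---.........................-----------------++
158 ...........................--+++++++++++++++--.........................-------------------
160 ............................--++++++++++++++--......................-++-------------------
162 .............................-----++---+-----...................-+######+----------------.
164 ............................------++---+------.............--+##########+-----------------
166 ............................------++---++-----............-#############--------------+###
168 ............................--++++++++++++++---...........-+###########++-------------+###
```

The window shows in the side image at rows 130–138, with its upper edge at row 129 as predicted. Advance along the hook in steps, watching the force.

```bash
python3 -m jog '[[[0,0.008,0],[0,0,0]],[[0,0.016,0],[0,0,0]],[[0,0.024,0],[0,0,0]],[[0,0.034,0],[0,0,0]],[[0,0.044,0],[0,0,0]]]' >/dev/null; python3 T.py;  python3 -m jog '[[[0,0.006,0],[0,0,0]],[[0,0.012,0],[0,0,0]],[[0,0.018,0],[0,0,0]],[[0,0.024,0],[0,0,0]],[[0,0.024,0],[0,0,0]]]' >/dev/null; python3 T.py; python3 plan.py 0.513 0.275 0.3086 133
```

```text
tq [0.05 0.08 0.01] [ 0.   0.3 -4.4] z 0.3089
tq [-0.06  0.06  0.04] [ 0.5  0.6 -3.7] z 0.309
shift [-0.0005  0.0256  0.0004] turn [ 0.    -0.     0.001] | pos [0.494  0.2579 0.309 ] phi 133.0 q6 -0.4 op 0.0085 F [ 0.5  0.6 -3.7] t 63.2
```

```bash
python3 -m jog '[[[0,0.006,0],[0,0,0]],[[0,0.012,0],[0,0,0]],[[0,0.018,0],[0,0,0]],[[0,0.0256,0],[0,0,0]],[[0,0.0256,0],[0,0,0]]]' >/dev/null; python3 T.py; python3 -m jog '[[[0,0,0.003],[0,0,0]],[[0,0,0.006],[0,0,0]],[[0,0,0.009],[0,0,0]],[[0,0,0.012],[0,0,0]],[[0,0,0.012],[0,0,0]]]' >/dev/null; python3 T.py; python3 plan.py 0.513 0.275 0.2936 133
```

```text
tq [-0.23  0.19  0.05] [-1.  -0.3 -4.8] z 0.3089
tq [-0.02  0.06  0.  ] [-0.5 -0.6 -5.6] z 0.2962
shift [-0.0006  0.0009  0.0026] turn [-0.001 -0.     0.   ] | pos [0.5119 0.2748 0.2962] phi 133.0 q6 -0.39 op 0.0085 F [-0.5 -0.6 -5.6] t 64.2
```

```bash
for k in 1 2 3 4 5; do python3 -m jog '[[[0,0,0.0005],[0,0,0]],[[0,0,0.001],[0,0,0]],[[0,0,0.001],[0,0,0]]]' >/dev/null; python3 T.py; done
```

```text
tq [-0.03  0.05  0.02] [-0.1 -0.1 -5. ] z 0.2962
tq [-0.05 -0.03  0.02] [ 0.3 -1.  -4.5] z 0.2949
tq [ 0.05 -0.05 -0.  ] [-0.4 -1.1 -4.4] z 0.2939
tq [-0.07  0.16 -0.02] [-0.5  0.1 -2.2] z 0.2935
tq [-0.23  0.47  0.05] [-2.2 -1.4  1.9] z 0.2933
```

The weight moved onto the hook at z=0.2935, as predicted. Ease the pressure, release and check.

```bash
python3 -m jog '[[[0,0,-0.0005],[0,0,0]],[[0,0,-0.0008],[0,0,0]],[[0,0,-0.0008],[0,0,0]]]' - 20 >/dev/null; python3 T.py; python3 -m jog '[[[0,0,-0.0008],[0,0,0]],[[0,0,-0.0008],[0,0,0]],[[0,0,-0.0008],[0,0,0]],[[0,0,-0.0008],[0,0,0]],[[0,0,-0.0008],[0,0,0]]]' 0.4; python3 T.py
python3 - <<'E'
from h import *
s=cam("side"); g=s["image"].astype(int).min(2)
for r in range(112,196,3): print(r,''.join('#' if v>150 else '+' if v>105 else '-' if v>60 else '.' for v in g[r,235:320]))
E
```

```text
tq [-0.2   0.42  0.01] [-2.2 -1.   3.4] z 0.2933
t: 66.55
tool_pos: [0.5124, 0.275, 0.2935]
tool_rot: [1.252, 2.881, 0.0]
contact_force: [-0.4, -0.6, -0.1]
opening: 0.0343
grip_force: 0.0
tq [ 0.01  0.03 -0.  ] [-0.4 -0.6 -0.1] z 0.2935
112 ++++++++++++++++++++++----.........----.....-------......---++####++-----------------
115 +++++++++++++++++++++++++++--......--------.-------....................--------------
118 +++++++++++++++++++++++++++--.....--------..-------.---++-.............--------------
121 +++++++++++++++++++++++++++--.....------------------++--...............--------------
124 +++++++++++++++++++++++++++++------------------------.................---------------
127 +++++++++++++++++++++++++++---------------------------------.....--------------------
130 +++++++++++++++++++++++++++++-------+++-------.....--------------------..............
133 ++++++++++++++++++++++++++++##+++++++++----++--...---------------------.......-.....-
136 ++++++++++++++++++++++++++++++++++#####++-+++---..-----------------------------------
139 --------------------.......---++++++++++++++--...
[... 956 characters left out ...]
.............---++--++---+----+++###########+++++##################+-.
175 ..........................-++++++++++++++++-------++++++#######################++--..
178 ............................--------------------+++++-----++#############+++++++--...
181 ...............................----------------++++++--......---++++++++++++++++--...
184 .........................---------++##+++-----+++++++--..........-++++++++++++++--...
187 ...................---------+++############++++--------------....-++++++--+++-----...
190 ............-----------++##########+++++---++++++++-------+++++--++++++-+-----.......
193 .......----------++#########++++---------------++++++++++++---+++++++----............
```

The tower hangs straight. Withdraw upward, then check that it is still.

```bash
python3 -m jog '[[[0,0,-0.01],[0,0,0]],[[0,0,-0.03],[0,0,0]],[[0,0,-0.06],[0,0,0]],[[0,0,-0.09],[0,0,0]],[[0,0,-0.12],[0,0,0]]]' >/dev/null; python3 T.py; python3 -m jog '[[[0,-0.03,0],[0,0,0]],[[0,-0.06,0],[0,0,0]],[[0,-0.1,0],[0,0,0]],[[0,-0.14,0],[0,0,0]],[[0,-0.14,0],[0,0,0]]]' >/dev/null; for k in 1 2 3 4; do python3 -m jog '[[[0,0,0],[0,0,0]],[[0,0,0],[0,0,0]],[[0,0,0],[0,0,0]],[[0,0,0],[0,0,0]],[[0,0,0],[0,0,0]]]' >/dev/null; done
python3 - <<'E'
from h import *
a=cam("side"); [cam("top") for _ in range(6)]; s=cam("side")
print("motion",np.abs(a["image"][100:200,240:300].astype(int)-s["image"][100:200,240:300]).mean())
g=s["image"].astype(int).min(2)
for r in range(100,184,3): print(r,''.join('#' if v>150 else '+' if v>105 else '-' if v>60 else '.' for v in g[r,235:310]))
# bystanders: compare with the start
for n,now in(("top",cam("top")),("side",s)):
    o=np.load(f"pics/{n}0.npy").astype(int); df=(np.abs(o-now["image"]).max(2)>40).astype(np.uint8)
    k,l,st,c=cv2.connectedComponentsWithStats(cv2.morphologyEx(df,cv2.MORPH_OPEN,np.ones((2,2))))
    print(n,[(c[i].round().tolist(),int(st[i][4])) for i in range(1,k) if st[i][4]>25])
E
```

```text
tq [ 0.   -0.03  0.05] [ 0.6  0.1 -0.9] z 0.4157
motion 1.0591666666666666
100 +++++++++++++++++++++++++++++++++++++++++++++------------------------------
103 ++++++++++++++++++++++++++++++++++++++++++++-------------------------------
106 +++++++++++++++++++++++++++++++++++++++++++++-----------+++##+++-----------
109 ++++++++++++++++++++++++++++++++++++++++++++---------++##############++----
112 +++++++++++++++++++++++++++++++++####+++++++-------......---+#####++-------
115 ++++++++++++++++++++++++++++++--------++++++-------....................----
118 ++++++++++++++++++++++++++++++-------------------------++-.............----
121 ++++++++++++++++++++++++++++++--------------+++++#++++--..............-----
124 +++++++++++++++++++++++++++++++-----------+++++------.................-----
127 ++++++++++++++++++++++++++++++++++#++-----------------------....-----------
130 +++++++++++++++++++++++++++++-----+####+---------.---------------------....
133 +++++++++++++++++++++++++++############+-+####--.-.--------------------.-..
136 ++++++++++++++++++++++++++++#############++##+---------------
[... 1330 characters left out ...]
 237), ([327.0, 244.0], 255), ([22.0, 348.0], 579), ([269.0, 342.0], 94), ([267.0, 358.0], 159), ([292.0, 370.0], 218), ([259.0, 413.0], 282)]
side [([36.0, 9.0], 931), ([80.0, 6.0], 48), ([186.0, 38.0], 7951), ([2.0, 13.0], 26), ([21.0, 40.0], 198), ([54.0, 40.0], 54), ([52.0, 103.0], 2448), ([30.0, 151.0], 4610), ([274.0, 124.0], 51), ([98.0, 137.0], 166), ([271.0, 155.0], 702), ([107.0, 144.0], 33), ([84.0, 148.0], 119), ([107.0, 173.0], 167), ([160.0, 189.0], 681), ([108.0, 195.0], 58), ([275.0, 198.0], 157), ([263.0, 207.0], 54), ([252.0, 239.0], 156), ([138.0, 248.0], 97), ([104.0, 266.0], 207), ([292.0, 277.0], 569), ([249.0, 292.0], 615), ([324.0, 311.0], 828), ([281.0, 368.0], 888)]
```

Only the parts I used and the arm differ from the start images, so no bystander has moved. The tower hangs still and the robot is clear of it, so I'm handing in.

```bash
python3 -c "
from station import job; print(job.finish_job())"
```

```text
the job is handed in; nothing more can be done
None
```

The job is handed in: the tower (foot, all three baskets present and the cap, each locked) hangs still on the hook over the drip tray, and no bottles or glassware moved.

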